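# Hang the tote beside the frame press and clear its catch tray

## Task

Hook the two steel bracket arms into the top two slots of the two slotted uprights, one arm on each, press each down until it is locked fully home, and set the empty wooden tote squarely across both arms. Then collect every finished abacus from the press's catch tray and lay them flat in the tote. Leave the clay figurine, the glue bottle and the bead jar where they stand.

Things in the scene. Friction and masses are not known exactly. Their poses are not given: they have to be found in the camera images.
- rack: fixed stand with two hollow steel uprights, 40 mm wide, 30 deep, 210 tall, at y +70 and -70. Origin on the table midway between them, in the plane of their front faces; x points into the uprights (away from the robot), z up. Front plates 4 thick, each with three slots 13 wide, 30 high, lower edges at z 58, 108, 158; 26 deep free behind. Tie bar behind at z 185..205, x 30
- seat_left (a point): a locked bracket arm's origin in the top two slots of the upright at y +70 mm of the stand: on its front face, 94 above the table; axes as the stand's, and a locked arm's x lies along them. To hook in, raise the arm 11 to 19 (best 16) over this, push both hooks straight in till the rear face meets the upright, then press down; about 2 mm play each way. Locked arms sag a degree or two
- seat_right (a point): the same for the upright at y -70 mm. Locked: necks resting on the slots' lower edges, lips behind the plate. No latch or spring, but an arm let go part way down may bind on friction instead of dropping; a push of about 10 N down on top of its back plate, close to the upright, sends it home
- bracket1: steel bracket arm, 0.4 kg, standing on its flat underside. x points out at the hooks, z up; origin: underside, middle of the rear face. Back plate x -12..0 mm, z 0..80; arm to x -186, z 0..26, both 32 wide (y +-16): grip the arm across this; end stop x -186..-178, z to 40. Two hooks on the rear face, 8 wide: necks x 0..12, z 14..24 and 64..74, at the tip of each a lip x 5.5..12 going 10 down
- bracket2: second bracket arm, same in every way as bracket1 and interchangeable with it; centre of mass about x -84 mm of either; the tote's place on the arm top is x -178..-12, z 26
- tote: open plywood tote, 150 (x) x 230 (y) mm, 60 high, walls and floor 9 thick, 0.32 kg, empty; origin: centre of underside. Can be carried pinched by the middle of its long wall nearest the robot (x -70). On the arms: 150 side along them, between back plates and end stops (166 of room), middle 95 before the uprights' faces and midway between them, underside 120 above the table
- press: fixed green bench press for abacus frames, with chute and aluminium catch tray. Origin on the table, near the tray's middle; tray x -134..134, y -154..124 mm, floor 4 thick, walls 4 thick, rim 14 above the table; chute coming down to it at y -155, press (283 tall) at y below -295
- abacus1: finished teak abacus lying flat in the catch tray, a solid-acting block of 110 (x) x 46 (y) x 22 high, about 0.09 kg, origin at the centre of its underside, z up; grip it across its 46 mm. May be absent (two to four are there).
- abacus2: another abacus, as abacus1. May be absent (two to four are there). (mm)
- abacus3: another abacus, as abacus1. May be absent (two to four are there). (mm)
- abacus4: another abacus, as abacus1. May be absent (two to four are there). (mm)
- figurine: clay figurine, 126 mm tall and 68 across, standing on the table at the left, near the tote; origin under its centre; to be left where it is
- glue: plastic glue bottle, 130 mm tall and 48 across, standing on the table at the left near a bracket arm; origin under its centre; to be left where it is
- bead_jar: jar of beads with a brass cap, 80 mm tall and 60 across, standing between the far end of the catch tray and the slotted stand; origin under its centre; to be left where it is
Things that resemble listed ones, but are neither listed nor needed, are in the scene too. What is shaped like the bracket1 but blue or orange is not meant. What is shaped like the abacus3 but pink or red is not meant.

How it is judged:
On the way, in this order (a step that is already met when the one before it is completed fails the run):
1. both bracket arms are hooked in the top two slots of their uprights and pressed fully down ((((x of bracket1 in the frame of seat_left between -0.005 and 0.004 m and y of bracket1 in the frame of seat_left between -0.005 and 0.005 m and z of bracket1 in the frame of seat_left between -0.004 and 0.004 m and angle between the x axis of bracket1 and the x axis of rack, either way round below 0.09 rad and angle between bracket1's own z axis and vertical below 0.08 rad) and (x of bracket2 in the frame of seat_right between -0.005 and 0.004 m and y of bracket2 in the frame of seat_right between -0.005 and 0.005 m and z of bracket2 in the frame of seat_right between -0.004 and 0.004 m and angle between the x axis of bracket2 and the x axis of rack, either way round below 0.09 rad and angle between bracket2's own z axis and vertical below 0.08 rad)) or ((x of bracket1 in the frame of seat_right between -0.005 and 0.004 m and y of bracket1 in the frame of seat_right between -0.005 and 0.005 m and z of bracket1 in the frame of seat_right between -0.004 and 0.004 m and angle between the x axis of bracket1 and the x axis of rack, either way round below 0.09 rad and angle between bracket1's own z axis and vertical below 0.08 rad) and (x of bracket2 in the frame of seat_left between -0.005 and 0.004 m and y of bracket2 in the frame of seat_left between -0.005 and 0.005 m and z of bracket2 in the frame of seat_left between -0.004 and 0.004 m and angle between the x axis of bracket2 and the x axis of rack, either way round below 0.09 rad and angle between bracket2's own z axis and vertical below 0.08 rad)))), for 0.2 s.
2. the tote stands on both arms (x of tote in the frame of rack between -0.115 and -0.075 m and y of tote in the frame of rack between -0.035 and 0.035 m and z of tote in the frame of rack between 0.11 and 0.13 m and angle between tote's own z axis and vertical below 0.08 rad and angle between the x axis of tote and the x axis of rack, either way round below 0.15 rad and contact force between tote and bracket1 above 0.2 N and contact force between tote and bracket2 above 0.2 N and linear speed of tote below 0.02 m/s), for 0.2 s.
3. all the abaci lie flat in the tote (x of abacus1 in the frame of tote between -0.066 and 0.066 m and y of abacus1 in the frame of tote between -0.106 and 0.106 m and z of abacus1 in the frame of tote between 0 and 0.056 m and (angle between abacus1's own z axis and vertical below 0.3 rad or angle between abacus1's own z axis and vertical above 2.84 rad) and linear speed of each of abacus1, abacus2, abacus3, abacus4 below 0.03 m/s and x of abacus2 in the frame of tote between -0.066 and 0.066 m and y of abacus2 in the frame of tote between -0.106 and 0.106 m and z of abacus2 in the frame of tote between 0 and 0.056 m and (angle between abacus2's own z axis and vertical below 0.3 rad or angle between abacus2's own z axis and vertical above 2.84 rad) and x of abacus3 in the frame of tote between -0.066 and 0.066 m and y of abacus3 in the frame of tote between -0.106 and 0.106 m and z of abacus3 in the frame of tote between 0 and 0.056 m and (angle between abacus3's own z axis and vertical below 0.3 rad or angle between abacus3's own z axis and vertical above 2.84 rad) and x of abacus4 in the frame of tote between -0.066 and 0.066 m and y of abacus4 in the frame of tote between -0.106 and 0.106 m and z of abacus4 in the frame of tote between 0 and 0.056 m and (angle between abacus4's own z axis and vertical below 0.3 rad or angle between abacus4's own z axis and vertical above 2.84 rad)), for 0.2 s.
At the end, for the whole second after the job is handed in: One arm locked in the top slots of each upright (4 mm in height, 5 mm otherwise, 0.08 rad); tote resting on both arms, within 20 mm along and 35 mm across of the middle, level to 0.08 rad, square to 0.15; every abacus present in it, below the rim, flat to 0.3 rad; all at rest (all of step 2 and all of step 3 and (((x of bracket1 in the frame of seat_left between -0.005 and 0.004 m and y of bracket1 in the frame of seat_left between -0.005 and 0.005 m and z of bracket1 in the frame of seat_left between -0.004 and 0.004 m and angle between the x axis of bracket1 and the x axis of rack, either way round below 0.09 rad and angle between bracket1's own z axis and vertical below 0.08 rad) and (x of bracket2 in the frame of seat_right between -0.005 and 0.004 m and y of bracket2 in the frame of seat_right between -0.005 and 0.005 m and z of bracket2 in the frame of seat_right between -0.004 and 0.004 m and angle between the x axis of bracket2 and the x axis of rack, either way round below 0.09 rad and angle between bracket2's own z axis and vertical below 0.08 rad)) or ((x of bracket1 in the frame of seat_right between -0.005 and 0.004 m and y of bracket1 in the frame of seat_right between -0.005 and 0.005 m and z of bracket1 in the frame of seat_right between -0.004 and 0.004 m and angle between the x axis of bracket1 and the x axis of rack, either way round below 0.09 rad and angle between bracket1's own z axis and vertical below 0.08 rad) and (x of bracket2 in the frame of seat_left between -0.005 and 0.004 m and y of bracket2 in the frame of seat_left between -0.005 and 0.005 m and z of bracket2 in the frame of seat_left between -0.004 and 0.004 m and angle between the x axis of bracket2 and the x axis of rack, either way round below 0.09 rad and angle between bracket2's own z axis and vertical below 0.08 rad)))); the robot touches nothing.
It fails at once if the figurine, the glue bottle or the bead jar is moved more than 30 mm (distance of any of figurine, glue, bead_jar from where it was at the start of the episode above 0.03 m).
Of abacus1, abacus2, abacus3, abacus4 only 2 to 4 are there at a start; the rules pass over those that are not, and their reading is None.
At some moment in a run one of abacus1, abacus2, abacus3, abacus4 may be knocked a few centimetres aside while the robot is not near it.
Once in a run the grip may slacken for a moment while it holds something.
It also fails if it takes over 208 s, if anything falls off the work surface, if the arm or the gripper's body presses on something with over 40 N, if the wrist force passes 120 N, or if a joint passes its speed limit or range.

## Robot

A 6-joint arm with a two-finger parallel gripper is mounted at the origin on the work surface. World frame = base frame: x ahead of the robot, y to its left, z up, the work surface at z = 0. Lengths are in m, angles in rad, forces in N, time in s.
With the tool pointing down it reaches from about 0.425 to 0.95 m from the base axis. Payload 3.5 kg.
Tool frame: the origin (TCP) lies on the centre line of the jaws, within the pads' length; the fingertips stand 11 mm ahead of it and the grasp point (between the pads) lies 8 mm behind it; z points along the fingers, y is the line along which they close (so a half turn about z gives the same grasp; the last joint's range is limited). The gripper opens to 85 mm and grips with 20 to 120 N. Pads are 22 mm wide; open, the fingers measure 114 mm over their backs; the gripper's body (76 mm by 85 mm) begins 54 mm behind the grasp point. The pads swing forward as they close: fully open they stand 13 mm farther back than shut.
Start: joints at [0.985, 0.286, 1.577, -0, 1.279, -0.15], TCP at [0.285, 0.612, 0.242] pointing down, gripper open.
Joint ranges: [-2.77, 2.77], [-0.9, 2.22], [0.21, 2.48], [-1.53, 4.67], [0.24, 2.81], [-2.84, 2.84]. Speed limits (rad/s): [2.79, 2.79, 3.14, 3.14, 3.14, 3.14].

## Interface

Orientations are given as a unit quaternion [x, y, z, w].
In Python, from plant import ctrl gives the robot as it stands.
- The arm moves only by the tool step_arm, never from a script. Its argument "motion" is a list of rows, each an object with "offset": the shift along the tool's x, y, z in m, a list of three; "twist": the turn about the tool's z in degrees. A call has 1 to 12 rows; each row is the pose to reach, as a shift and turn from the pose commanded when the call began, along the tool's axes at that moment; what a row does not reach only later rows make up. A row lasts 1/10 s, in which the tool goes at most 50 mm and 8.59 degrees, less where a joint would pass 70% of its speed; a pose out of reach is approached as far as the arm can. A call with a gripper value outside its range is refused whole. "gripper" is the finger opening in m, from 0 to 0.0854, set as the call begins (left out, the last holds). The fingers move at their own pace and stop on an object; "grip_force" is the grip in N (left out, the last holds). Time passes only in rows, so rows that repeat a pose let the fingers close. It gives the time, the measured TCP pose, the force, the opening and the grip force at its end, in the units of the state.
- ctrl.get_state(): the state, without advancing time (a new reading comes with each control period).
- ctrl.read_camera(name): name is "side" or "top"; returns the picture (480x640x3 uint8, blue, green, red); there is no depth.
- ctrl.calibration(name): a dict with "fx", "fy", "cx", "cy" (pixels), "cam_to_world" (4x4, takes a point from camera to world coordinates). Camera axes: x right, y up, looking along -z (the intrinsics and any distortion apply to the point x, -y, -z); pixel columns grow to the right and rows downward; lengths in m; the calibration is good to about 2 mm. A picture is of the moment at which its call begins. calibration takes no time and is no camera call.
- ctrl.sign_off(): hands the job in; it is judged then, once.
The state is a dict: "time": time; "qpos": joint angles; "dq": joint speeds; "joint_efforts": joint torques, N m; "eef_pos": TCP position; "tcp_rot": TCP orientation; "contact_force": force on the tool from outside, world axes, zero at the start; "wrist_torque": the same for the moment, N m; "opening": opening from 0.0 (shut) to 1.0 (fully open); "finger_force": force on a finger pad.
Only numpy, scipy, OpenCV 4.12 (cv2) and the standard library are available. Lean on these libraries where they do the work, as an engineer would, in place of code of your own. Each camera call takes 0.05 s, during which the arm holds its last target. There are 200 camera calls.

## Working session

There is one attempt and no reset: what is moved stays moved. The work goes in short steps, Python scripts to look and compute and a tool call to move; the robot and the scene stay as the last step left them, time stands still between calls to the robot, and variables do not carry over. Pictures are saved under pics/ and viewed, at most 14 in all, crops included, and the job is handed in when it is done.

Besides the shell and the picture viewer there is one more tool, called after "Request:" as name(argument=value, ...) on one line, values as JSON. step_arm: Moves the arm, as the interface text tells. Its arguments: {"type":"object","properties":{"motion":{"type":"array"},"gripper":{"type":"number"},"grip_force":{"type":"number"}},"required":["motion"]}

```bash
ls; mkdir -p pics
python3 - <<'E'
from plant import ctrl
import cv2,json
s=ctrl.get_state();print(s)
for n in("top","side"):
    cv2.imwrite(f"pics/{n}0.png",ctrl.read_camera(n));print(ctrl.calibration(n))
E
```

```text
pics
{'time': 0.0, 'qpos': array([ 9.85011684e-01,  2.87159111e-01,  1.57819261e+00,  6.67096479e-06,
        1.27858958e+00, -1.50013373e-01]), 'dq': array([ 1.00613915e-03,  3.21473296e-04, -6.74270760e-05, -3.46495318e-04,
       -1.25910661e-03, -8.13153800e-05]), 'joint_efforts': array([-8.94487403e-04, -4.05993819e+01, -2.92617899e+01, -2.77297340e-04,
        5.82608933e-03,  3.45415025e-06]), 'eef_pos': array([0.28454884, 0.6113917 , 0.24094307]), 'tcp_rot': array([ 2.16166526e-01,  9.76355803e-01, -1.09459447e-03, -4.25331261e-04]), 'contact_force': array([-0.02263297, -0.48040056,  0.99035254]), 'wrist_torque': array([ 0.04824128,  0.03324003, -0.01751454]), 'finger_force': 0.0, 'opening': 0.998187548959298}
{'fx': 587.1867634246436, 'fy': 587.1867634246436, 'cx': 323.73944248781834, 'cy': 241.62089460577866, 'cam_to_world': array([[-0.0056722 ,  0.99686813, -0.07887817,  0.2771711 ],
       [-0.99993739, -0.00641511, -0.00916829,  0.11505467],
       [-0.00964559,  0.07882123,  0.9968421 ,  1.96265459],
       [ 0.        ,  0.        ,  0.        ,  1.        ]])}
{'fx': 478.9753758793052, 'fy': 478.9753758793052, 'cx': 319.4199776232724, 'cy': 238.1389872686666, 'cam_to_world': array([[ 0.97556526,  0.13836828, -0.17066529,  0.18535387],
       [-0.21969017,  0.60393405, -0.76615918, -0.86489261],
       [-0.00294155,  0.78493177,  0.61957523,  0.90675096],
       [ 0.        ,  0.        ,  0.        ,  1.        ]])}
```

View pics/top0.png

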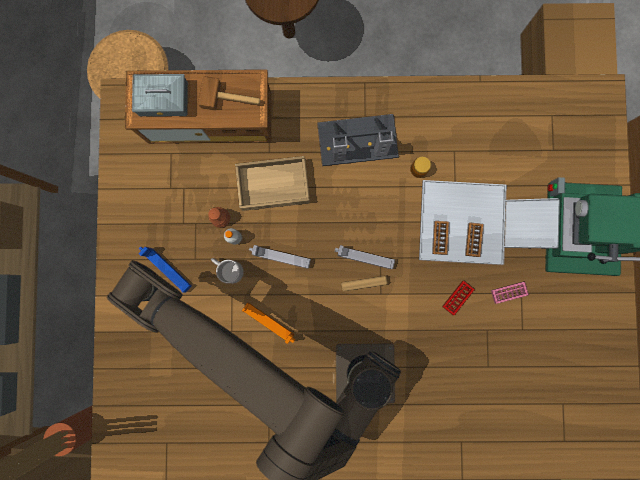

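View pics/side0.png

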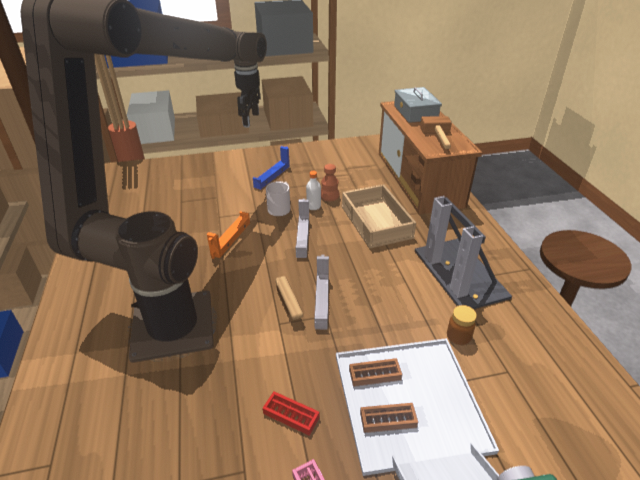

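The wanted brackets are the two grey ones, at top (281,257) and (366,257). The blue one (165,268) and orange one (270,323) are decoys, and so is the wooden stick (366,284). The abaci are the brown ones at top (441,238) and (474,240). The red (458,297) and pink (510,292) ones are decoys. The rack is at (358,140) and the tote at (273,183). The brackets' tall, hooked ends are at the left in the top view. Next I take close crops.

```bash
cat > h.py <<'E'
import numpy as np,cv2
from plant import ctrl
def proj(n,P):
    c=ctrl.calibration(n);T=np.linalg.inv(c["cam_to_world"]);P=np.atleast_2d(P)
    q=P@T[:3,:3].T+T[:3,3]
    return np.c_[c["cx"]+c["fx"]*q[:,0]/-q[:,2],c["cy"]+c["fy"]*-q[:,1]/-q[:,2]]
def ray(n,uv):
    c=ctrl.calibration(n);M=c["cam_to_world"]
    d=M[:3,:3]@np.array([(uv[0]-c["cx"])/c["fx"],-(uv[1]-c["cy"])/c["fy"],-1]);return M[:3,3],d
def at_z(n,uv,z):
    o,d=ray(n,uv);return o+d*(z-o[2])/d[2]
def tri(a,b):
    o,d=ray("top",a);p,e=ray("side",b)
    k=np.linalg.lstsq(np.c_[d,-e],p-o,rcond=None)[0];A=o+d*k[0];B=p+e*k[1]
    return (A+B)/2,np.linalg.norm(A-B)
def crop(im,x0,y0,w,h,W,step=10):
    s=W/w;c=cv2.resize(im[y0:y0+h,x0:x0+w],(W,int(h*s)),interpolation=cv2.INTER_CUBIC)
    for x in range(-(-x0//step)*step,x0+w,step):
        cv2.line(c,(int((x-x0+.5)*s),0),(int((x-x0+.5)*s),5),(0,255,255),1);cv2.putText(c,str(x),(int((x-x0+.5)*s),14),0,.32,(0,255,255),1)
    for y in range(-(-y0//step)*step,y0+h,step):
        cv2.line(c,(0,int((y-y0+.5)*s)),(5,int((y-y0+.5)*s)),(0,255,255),1);cv2.putText(c,str(y),(7,int((y-y0+.5)*s)+3),0,.32,(0,255,255),1)
    return c
def stack(rows,name):
    W=max(sum(c.shape[1] for c in r) for r in rows);H=[max(c.shape[0] for c in r) for r in rows]
    o=np.zeros((sum(H),W,3),np.uint8);y=0
    for r,h in zip(rows,H):
        x=0
        for c in r:o[y:y+c.shape[0],x:x+c.shape[1]]=c;x+=c.shape[1]
        y+=h
    print(o.shape);cv2.imwrite("pics/"+name,o)
E
python3 - <<'E'
from h import *
t=cv2.imread("pics/top0.png");s=cv2.imread("pics/side0.png")
stack([[crop(t,314,110,90,60,440),crop(s,412,190,100,120,350)]],"rack.png")
stack([[crop(t,230,152,90,62,400),crop(s,335,180,85,70,400)],[crop(t,243,240,160,32,800)]],"br.png")
print(at_z("top",(365,370),0),at_z("top",(358,140),.1),at_z("top",(273,183),.06),at_z("top",(441,238),.02))
E
```

```text
(420, 790, 3)
(489, 800, 3)
[ 0.00741954 -0.0003987   0.        ] [0.75254458 0.0198448  0.1       ] [0.6216206  0.29784836 0.06      ] [ 0.44042594 -0.25577006  0.02      ]
```

View pics/rack.png

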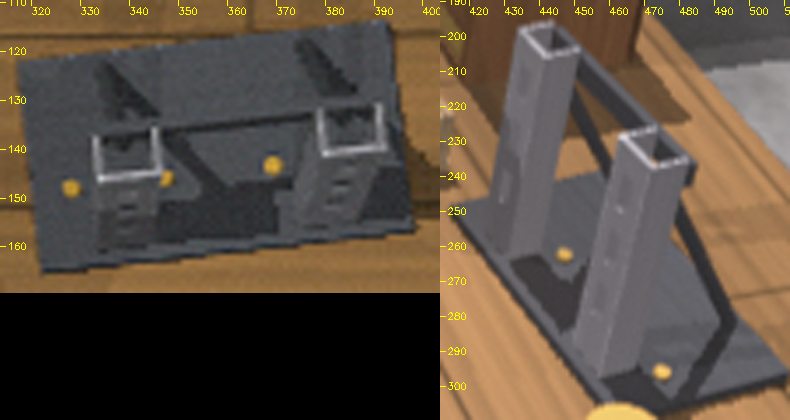

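View pics/br.png

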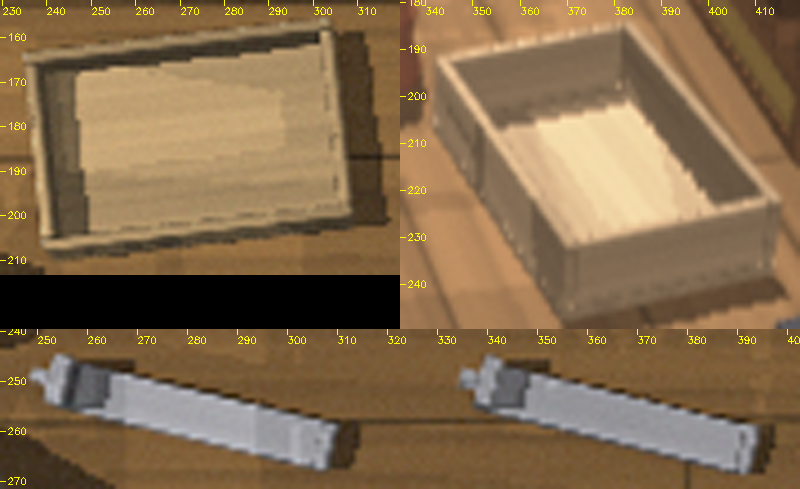

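The rack crop shows the upright rims: in the top view the left rim spans (333,147)–(346,136) and the right rim (379,141)–(391,131). Both brackets have their hooks at the left end, around (250,250) and (338,248). The tote rim corners are (236,164), (303,156), (308,199) and (239,207). Next I fit the poses.

```bash
cat >> h.py <<'E'
from scipy.optimize import least_squares,minimize
def W(p,L): # x,y,yaw(+z)
    c,s=np.cos(p[2]),np.sin(p[2]);L=np.atleast_2d(L)
    return np.c_[p[0]+c*L[:,0]-s*L[:,1],p[1]+s*L[:,0]+c*L[:,1],L[:,2]+(p[3] if len(p)>3 else 0)]
def box(x0,x1,y0,y1,z0,z1): return np.array([[x,y,z] for x in(x0,x1) for y in(y0,y1) for z in(z0,z1)])/1e3
BR=[box(-12,0,-16,16,0,80),box(-186,0,-16,16,0,26),box(-186,-178,-16,16,0,40)]+[box(0,12,-4,4,z,z+10) for z in(14,64)]+[box(5.5,12,-4,4,z,z+10) for z in(4,54)]
AB=[box(-55,55,-23,23,0,22)]
def clickfit(p0,L,px):
    f=lambda p:np.concatenate([(proj(n,W(p,L))-px[n]).ravel() for n in px])
    r=least_squares(f,p0,loss="soft_l1");q=f(r.x).reshape(len(px),-1,2)
    return r.x,q.mean(1).round(2),q.std(1).round(2)
def sil(n,boxes,p,x0,y0,w,h,k=4):
    m=np.zeros((h*k,w*k),np.uint8)
    for b in boxes:
        u=(proj(n,W(p,b))-[x0,y0]+.5)*k-.5
        cv2.fillConvexPoly(m,cv2.convexHull((u*16).round().astype(np.int32)),255,shift=4)
    return cv2.resize(m,(w,h),interpolation=cv2.INTER_AREA)/255.
def silfit(p0,boxes,ims,maskf,pad=12):
    V=[]
    for n,im in ims.items():
        u=np.vstack([proj(n,W(p0,b)) for b in boxes]);a=u.min(0).astype(int)-pad;w,h=(u.max(0).astype(int)+pad-a)
        V.append((n,a,w,h,maskf(im[a[1]:a[1]+h,a[0]:a[0]+w].astype(float))))
    sc=np.array([.005,.005,.03,.005])[:len(p0)]
    f=lambda d:sum(np.abs(sil(n,boxes,p0+d*sc,*a,w,h)-m).sum() for n,a,w,h,m in V)
    b=None
    for s in(2,.7):
        x=np.zeros(len(p0)) if b is None else b.x
        b=minimize(f,x,method="Nelder-Mead",options=dict(initial_simplex=np.vstack([x]+[x+s*e for e in np.eye(len(p0))]),xatol=.02,fatol=.05))
    return p0+b.x*sc,b.fun,[m.sum() for *_,m in V]
E
python3 - <<'E'
from h import *
t=cv2.imread("pics/top0.png");s=cv2.imread("pics/side0.png")
L=np.array([[0,90,210],[0,50,210],[30,90,210],[30,50,210],[0,-50,210],[0,-90,210],[30,-50,210],[30,-90,210]])/1e3
T=[[333.3,146.5],[346.2,145.3],[332.7,137.3],[346.2,135.7],[379.4,141.2],[392.2,140],[378.3,131.8],[391.2,130.6]]
S=[[434.4,198.1],[441.5,206.1],[444.9,195.8],[450.9,203.5],[462.9,227.5],[472.4,237.2],[473.5,225.5],[483.5,234.6]]
for d in({"top":T},{"side":S},{"top":T,"side":S}):print("rack",clickfit([.74,.02,.1],L,d))
print("rack z free",clickfit([.74,.02,.1,0.],L,{"top":T,"side":S}))
L=np.array([[75,115,60],[75,-115,60],[-75,-115,60],[-75,115,60]])/1e3
T=[[235.6,164.3],[303.3,156],[308.3,199.4],[239.4,207.1]];S=[[383.4,184.6],[415.2,221.6],[370.2,231.8],[342.6,191.8]]
for d in({"top":T},{"side":S},{"top":T,"side":S}):print("tote",clickfit([.62,.3,.1],L,d))
print("tote z",clickfit([.62,.3,.1,0.],L,{"top":T,"side":S}))
def grey(c): 
    mx,mn=c.max(2),c.min(2);return ((mx-mn)<.22*mx+6)*1.*(mx>60)
for tail,head in(((307,265),(258,252)),((392,265),(345,251))):
    a=at_z("top",tail,.03);b=at_z("top",head,.03);yaw=np.arctan2(b[1]-a[1],b[0]-a[0])
    p=np.array([*(a+186*(b-a)/np.linalg.norm(b-a)/1e3)[:2],yaw])
    for d in({"top":t},{"side":s},{"top":t,"side":s}):
        r=silfit(p,BR,d,grey);print("br",r[0].round(4),r[1:])
    r=silfit(np.r_[p,0],BR,d,grey);print("br z",r[0].round(4),r[1])
E
```

```text
rack (array([0.71392919, 0.01041387, 0.10625861]), array([[-0.01,  0.  ]]), array([[0.34, 0.19]]))
rack (array([0.71801187, 0.00811627, 0.10739268]), array([[ 0.01, -0.04]]), array([[0.55, 0.37]]))
rack (array([0.71629483, 0.00895324, 0.11239028]), array([[ 0.43, -0.77],
       [-0.79, -0.16]]), array([[0.36, 0.21],
       [0.57, 0.34]]))
rack z free (array([ 0.71674527,  0.00942039,  0.1127761 , -0.00109182]), array([[ 0.25, -0.82],
       [-0.79,  0.07]]), array([[0.36, 0.21],
       [0.57, 0.33]]))
tote (array([0.62622416, 0.30252466, 0.10911587]), array([[-0.06, -0.01]]), array([[0.75, 0.92]]))
tote (array([0.62969659, 0.29931389, 0.10665567]), array([[ 0.  , -0.19]]), array([[0.76, 0.67]]))
tote (array([0.62848002, 0.30113956, 0.10575823]), array([[ 0.36, -0.69],
       [-0.56, -0.47]]), array([[0.74, 0.93],
       [0.73, 0.64]]))
tote z (array([ 0.6293941 ,  0.30286568,  0.10617348, -0.00357105]), array([[-0.06, -0.77],
       [-0.54,  0.13]]), array([[0.68, 0.89],
       [0.66, 0.63]]))
br [0.4034 0.3628 1.3338] (np.float64(290.5882352941177), [np.float64(838.0)])
br [0.4076 0
[... 433 characters left out ...]
r = func(xr)
    fx = function(np.copy(x), *(wrapper_args + args))
  File "h.py", line 54, in <lambda>
    f=lambda d:sum(np.abs(sil(n,boxes,p0+d*sc,*a,w,h)-m).sum() for n,a,w,h,m in V)
               ~~~^^^^^^^^^^^^^^^^^^^^^^^^^^^^^^^^^^^^^^^^^^^^^^^^^^^^^^^^^^^^^^^^
  File "h.py", line 54, in <genexpr>
    f=lambda d:sum(np.abs(sil(n,boxes,p0+d*sc,*a,w,h)-m).sum() for n,a,w,h,m in V)
                          ~~~^^^^^^^^^^^^^^^^^^^^^^^^
  File "h.py", line 45, in sil
    u=(proj(n,W(p,b))-[x0,y0]+.5)*k-.5
       ~~~~^^^^^^^^^^
  File "h.py", line 4, in proj
    c=ctrl.calibration(n);T=np.linalg.inv(c["cam_to_world"]);P=np.atleast_2d(P)
ValueError: time passes only in moves, steps and waits
```

```bash
sed -i 's/ctrl.calibration(n)/CAL[n]/; s/^def proj/CAL={n:ctrl.calibration(n) for n in("top","side")}\ndef proj/' h.py; sed -i 's/pad=12/pad=5/' h.py
python3 - <<'E'
from h import *
t=cv2.imread("pics/top0.png");s=cv2.imread("pics/side0.png")
def grey(c): 
    mx,mn=c.max(2),c.min(2);return ((mx-mn)<.22*mx+6)*1.*(mx>60)
for tail,head in(((307,265),(258,252)),((392,265),(345,251))):
    a=at_z("top",tail,.03);b=at_z("top",head,.03);yaw=np.arctan2(b[1]-a[1],b[0]-a[0])
    p=np.array([*(a+186*(b-a)/np.linalg.norm(b-a)/1e3)[:2],yaw])
    for d in({"top":t},{"side":s},{"top":t,"side":s}):
        r=silfit(p,BR,d,grey);print("br",r[0].round(4),r[1:])
    r=silfit(np.r_[p,0],BR,d,grey);print("br z",r[0].round(4),r[1])
    c=W(r[0][:3],[[-.084,0,0]]);print("grip",c)
def brown(c): return 1.*(c[...,2]>c[...,0]+25)
for px in((441,238),(474,240)):
    a=at_z("top",px,.025);
    for d in({"top":t},{"side":s},{"top":t,"side":s}):
        r=silfit(np.array([*a[:2],.05,.004]) if 0 else np.array([*a[:2],.05]),[b+[0,0,.004] for b in AB],d,brown,3);print("ab",r[0].round(4),r[1:])
E
```

```text
br [0.4034 0.3628 1.3338] (np.float64(66.58823529411765), [np.float64(614.0)])
br [0.4075 0.3623 1.3332] (np.float64(170.01960784313724), [np.float64(792.0)])
br [0.406  0.3624 1.3254] (np.float64(326.2862745098039), [np.float64(614.0), np.float64(792.0)])
br z [ 0.4066  0.3635  1.322  -0.0027] 319.5176470588235
grip [[0.38591496 0.28213487 0.        ]]
br [0.4009 0.0849 1.3237] (np.float64(34.6078431372549), [np.float64(603.0)])
br [0.405  0.0823 1.3177] (np.float64(64.0156862745098), [np.float64(977.0)])
br [0.4046 0.0833 1.3138] (np.float64(200.13725490196077), [np.float64(603.0), np.float64(977.0)])
br z [ 0.4048  0.0841  1.3123 -0.002 ] 191.6313725490196
grip [[0.38334268 0.00288627 0.        ]]
ab [ 0.4431 -0.2545 -0.0817] (np.float64(182.78823529411767), [np.float64(337.0)])
ab [ 0.4476 -0.2554 -0.0678] (np.float64(261.29019607843134), [np.float64(955.0)])
ab [ 0.4454 -0.2549 -0.0634] (np.float64(462.3254901960785), [np.float64(337.0), np.float64(955.0)])
ab [ 0.4355 -0.3668 -0.119 ] (np.float64(192.04705882352943), [np.float64(341.0)])
ab [ 0.4402 -0.3665 -0.1182] (np.float64(418.0470588235294), [np.float64(1080.0)])
ab [ 0.4381 -0.3663 -0.1166] (np.float64(635.8392156862745), [np.float64(341.0), np.float64(1080.0)])
```

```bash
cat >> h.py <<'E'
def ang(s): 
    x,y,z,w=s["tcp_rot"];return np.degrees(np.arctan2(1-2*(x*x+z*z),2*(x*y-z*w)))  # tool y dir
def go(x,y,z,yd=None,s=None):
    from scipy.spatial.transform import Rotation as R
    s=s or ctrl.get_state();o=R.from_quat(s["tcp_rot"]).inv().apply(np.array([x,y,z])-s["eef_pos"])
    tw=None if yd is None else -((yd-ang(s)+90)%180-90)
    print("offset",o.round(4),"twist",None if tw is None else round(tw,1),"| now",s["eef_pos"].round(4),"y",ang(s).round(1),"j6",np.degrees(s["qpos"][5]).round(),"F",s["contact_force"].round(1),"op",round(s["opening"]*85.4,1),"t",round(s["time"],1))
E
python3 - <<'E'
from h import *
go(.386,.281,.241,-13.6)
print([at_z("top",p,h) for p,h in(((232,236),.13),((218,216),.1),((422,167),.08))])
E
```

```text
offset [-0.2314 -0.2567  0.0005] twist 78.6 | now [0.2846 0.6114 0.241 ] y 65.0 j6 -9.0 F [-0.6  1.  -0.5] op 85.3 t 0.1
[array([0.44173175, 0.41970331, 0.13      ]), array([0.50894733, 0.46997074, 0.1       ]), array([ 0.66689212, -0.187746  ,  0.08      ])]
```

Request:
step_arm(motion=[{"offset":[-0.2315,-0.257,0],"twist":78.6},{"offset":[-0.2315,-0.257,0],"twist":78.6},{"offset":[-0.2315,-0.257,0],"twist":78.6},{"offset":[-0.2315,-0.257,0],"twist":78.6},{"offset":[-0.2315,-0.257,0],"twist":78.6},{"offset":[-0.2315,-0.257,0],"twist":78.6},{"offset":[-0.2315,-0.257,0],"twist":78.6},{"offset":[-0.2315,-0.257,0],"twist":78.6},{"offset":[-0.2315,-0.257,0],"twist":78.6},{"offset":[-0.2315,-0.257,0],"twist":78.6},{"offset":[-0.2315,-0.257,0],"twist":78.6},{"offset":[-0.2315,-0.257,0],"twist":78.6}])

```text
time: 1.3
eef_pos: [0.386, 0.2814, 0.2421]
tcp_rot: [0.785, 0.62, -0.0, -0.0]
contact_force: [-0.1, 0.7, 0.0]
opening: 1.001
finger_force: 0.0
```

Run:
```python
from h import *
go(.386,.281,.016,-13.6)
```

```text
offset [-4.000e-04  1.000e-04  2.261e-01] twist 0.2 | now [0.386  0.2814 0.2421] y -13.4 j6 37.0 F [-0.1  0.7  0. ] op 85.5 t 1.3
```

Request:
step_arm(motion=[{"offset":[0,0,0.05]},{"offset":[0,0,0.1]},{"offset":[0,0,0.15]},{"offset":[0,0,0.19]},{"offset":[0,0,0.21]},{"offset":[0,0,0.226]},{"offset":[0,0,0.226]}])

```text
invalid input at $.motion[0]: expected keys offset, twist
```

Request:
step_arm(motion=[{"offset":[0,0,0]},{"offset":[0,0,0]},{"offset":[0,0,0]},{"offset":[0,0,0]},{"offset":[0,0,0]},{"offset":[0,0,0]},{"offset":[0,0,0]},{"offset":[0,0,0]}], gripper=0.02, grip_force=100)

```text
invalid input at $.motion[0]: expected keys offset, twist
```

Request:
step_arm(motion=[{"offset":[0,0,0.05],"twist":0},{"offset":[0,0,0.1],"twist":0},{"offset":[0,0,0.15],"twist":0},{"offset":[0,0,0.19],"twist":0},{"offset":[0,0,0.21],"twist":0},{"offset":[0,0,0.226],"twist":0},{"offset":[0,0,0.226],"twist":0}])

```text
time: 2.0
eef_pos: [0.3841, 0.2806, 0.0138]
tcp_rot: [0.785, 0.619, -0.003, -0.001]
contact_force: [-0.1, -0.6, -0.3]
opening: 1.003
finger_force: 0.0
```

Request:
step_arm(motion=[{"offset":[0,0,0],"twist":0},{"offset":[0,0,0],"twist":0},{"offset":[0,0,0],"twist":0},{"offset":[0,0,0],"twist":0},{"offset":[0,0,0],"twist":0},{"offset":[0,0,0],"twist":0},{"offset":[0,0,0],"twist":0},{"offset":[0,0,0],"twist":0}], gripper=0.02, grip_force=100)

```text
time: 2.8
eef_pos: [0.387, 0.2818, 0.0178]
tcp_rot: [0.786, 0.619, 0.001, -0.0]
contact_force: [-2.1, -0.4, 5.6]
opening: 0.348
finger_force: 101.8
```

Request:
step_arm(motion=[{"offset":[0,0,-0.03],"twist":0},{"offset":[0,0,-0.08],"twist":0},{"offset":[0,0,-0.13],"twist":0},{"offset":[0,0,-0.18],"twist":0},{"offset":[0,0,-0.22],"twist":0},{"offset":[0,0,-0.22],"twist":0}])

```text
time: 3.4
eef_pos: [0.3893, 0.2826, 0.2434]
tcp_rot: [0.786, 0.619, 0.007, 0.002]
contact_force: [1.0, 1.1, -2.7]
opening: 0.348
finger_force: 100.6
```

Run:
```python
from h import *
go(.5864,.0657,.24,-83.9)
```

```text
offset [-0.1647  0.2424  0.0047] twist 70.3 | now [0.3893 0.2826 0.2434] y -13.6 j6 37.0 F [ 1.   1.1 -2.7] op 29.7 t 3.4
```

Request:
step_arm(motion=[{"offset":[-0.02,0.03,0],"twist":8},{"offset":[-0.04,0.06,0],"twist":16},{"offset":[-0.06,0.09,0],"twist":24},{"offset":[-0.08,0.12,0],"twist":32},{"offset":[-0.1,0.15,0],"twist":40},{"offset":[-0.12,0.18,0],"twist":48},{"offset":[-0.14,0.21,0],"twist":56},{"offset":[-0.155,0.23,0],"twist":63},{"offset":[-0.164,0.242,0],"twist":70.3},{"offset":[-0.164,0.242,0],"twist":70.3},{"offset":[-0.164,0.242,0],"twist":70.3},{"offset":[-0.164,0.242,0],"twist":70.3}])

```text
time: 4.6
eef_pos: [0.5818, 0.0657, 0.2347]
tcp_rot: [0.999, 0.055, -0.001, -0.0]
contact_force: [-0.0, 0.1, -4.5]
opening: 0.346
finger_force: 100.6
```

Run:
```python
from h import *
go(.5864,.0657,.128,-83.9)
```

```text
offset [0.0049 0.0006 0.1067] twist 0.2 | now [0.5818 0.0657 0.2347] y -83.7 j6 80.0 F [-0.   0.1 -4.5] op 29.5 t 4.6
```

Request:
step_arm(motion=[{"offset":[0.001,0,0.04],"twist":0.2},{"offset":[0.001,0,0.08],"twist":0.2},{"offset":[0.001,0,0.107],"twist":0.2},{"offset":[0.001,0,0.107],"twist":0.2},{"offset":[0.001,0,0.107],"twist":0.2},{"offset":[0.001,0,0.107],"twist":0.2}])

```text
time: 5.2
eef_pos: [0.5856, 0.0654, 0.132]
tcp_rot: [0.999, 0.052, 0.002, 0.0]
contact_force: [-0.2, 0.5, -4.0]
opening: 0.352
finger_force: 100.5
```

Run:
```python
from h import *
go(.5864,.0657,.128,-83.9)
t=ctrl.read_camera("top");s=ctrl.read_camera("side")
cv2.imwrite("pics/t1.png",t);cv2.imwrite("pics/s1.png",s)
stack([[crop(t,305,115,100,100,390),crop(s,370,180,120,130,400)]],"c1.png")
st=ctrl.get_state();e=st["eef_pos"];a=np.radians(ang(st)+90);u=np.array([np.cos(a),np.sin(a),0])
for n,h in(("origin",0),("top plate front",0)):pass
o=e+.0828*u-[0,0,.0178]
print(proj("top",o+[0,0,.08]),proj("side",o+[0,0,.08]),o)
```

```text
offset [ 0.0008 -0.0002  0.004 ] twist -0.1 | now [0.5856 0.0654 0.132 ] y -84.0 j6 81.0 F [-0.2  0.5 -4. ] op 30.0 t 5.2
(433, 790, 3)
[[342.10145877 159.58334326]] [[422.21720322 209.42820494]] [0.66804415 0.07381628 0.11433147]
```

View pics/c1.png

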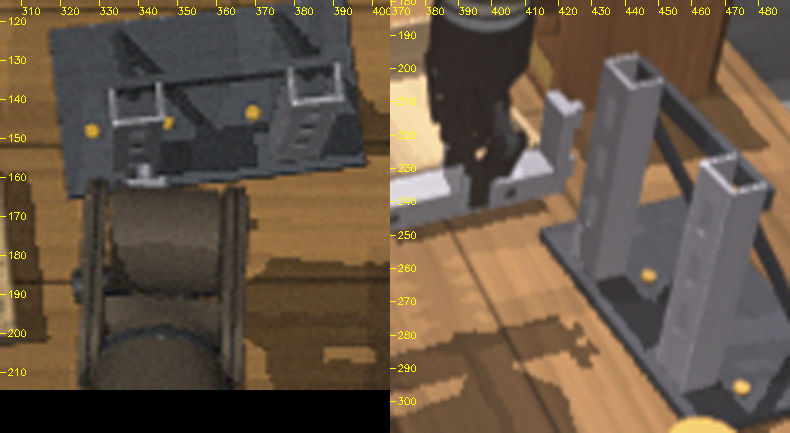

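The crop shows the bracket held level in front of the left upright. Its hook is at top (342.2,158) and its plate top at side (423,210), both within about 1 px of prediction.

Run:
```python
from h import *
st=ctrl.get_state();e=st["eef_pos"];a=np.radians(ang(st)+90);u=np.array([np.cos(a),np.sin(a),0]);n=np.array([-u[1],u[0],0])
o=e+.0828*u-[0,0,.0178]
for k in(.04,):
  for d in(-.002,0,.002):
    q=(o+k*u+d*n);q[2]=.21;print(d,proj("top",q),"front-rim mid measured 339.75,145.9",proj("side",q),"meas",(434.4+441.5)/2,(198.1+206.1)/2)
def light(c): 
    mx,mn=c.max(2),c.min(2);return ((mx-mn)<.22*mx+6)*1.*(mx>60)
p=np.array([o[0],o[1],np.arctan2(u[1],u[0]),o[2]])
plate=[BR[0]]+BR[3:]
r=silfit(p,plate,{"side":cv2.imread("pics/s1.png")},light,3);print(p,r)
```

```text
-0.002 [[341.39206892 145.461784  ]] front-rim mid measured 339.75,145.9 [[437.16647486 202.01768756]] meas 437.95 202.1
0 [[340.73655917 145.53433023]] front-rim mid measured 339.75,145.9 [[436.779102   201.60916988]] meas 437.95 202.1
0.002 [[340.0810508  145.60687631]] front-rim mid measured 339.75,145.9 [[436.39265568 201.20162932]] meas 437.95 202.1
[0.66804415 0.07381628 0.1039841  0.11433147] (array([0.67166327, 0.07624306, 0.08601882, 0.11173266]), np.float64(141.5843137254902), [np.float64(431.0)])
```

Request:
step_arm(motion=[{"offset":[0,-0.0018,0.004],"twist":-0.1},{"offset":[0.01,-0.0018,0.004],"twist":-0.1},{"offset":[0.02,-0.0018,0.004],"twist":-0.1},{"offset":[0.022,-0.0018,0.004],"twist":-0.1},{"offset":[0.024,-0.0018,0.004],"twist":-0.1},{"offset":[0.026,-0.0018,0.004],"twist":-0.1},{"offset":[0.028,-0.0018,0.004],"twist":-0.1},{"offset":[0.03,-0.0018,0.004],"twist":-0.1},{"offset":[0.032,-0.0018,0.004],"twist":-0.1},{"offset":[0.033,-0.0018,0.004],"twist":-0.1},{"offset":[0.033,-0.0018,0.004],"twist":-0.1}])

```text
time: 6.4
eef_pos: [0.6168, 0.0703, 0.1254]
tcp_rot: [0.999, 0.053, 0.0, 0.0]
contact_force: [-0.3, 0.5, -4.5]
opening: 0.347
finger_force: 103.4
```

Request:
step_arm(motion=[{"offset":[0.002,0,-0.002],"twist":0},{"offset":[0.004,0,-0.002],"twist":0},{"offset":[0.006,0,-0.002],"twist":0},{"offset":[0.007,0,-0.002],"twist":0},{"offset":[0.008,0,-0.002],"twist":0},{"offset":[0.009,0,-0.002],"twist":0},{"offset":[0.009,0,-0.002],"twist":0}])

```text
time: 7.1
eef_pos: [0.6254, 0.0712, 0.1271]
tcp_rot: [0.999, 0.053, -0.0, 0.0]
contact_force: [-1.0, -0.0, -3.3]
opening: 0.353
finger_force: 103.7
```

Request:
step_arm(motion=[{"offset":[0.001,0,0],"twist":0},{"offset":[0.002,0,0],"twist":0},{"offset":[0.003,0,0],"twist":0},{"offset":[0.004,0,0],"twist":0},{"offset":[0.005,0,0],"twist":0},{"offset":[0.005,0,0],"twist":0}])

```text
time: 7.7
eef_pos: [0.6255, 0.0711, 0.1269]
tcp_rot: [0.999, 0.053, -0.008, 0.001]
contact_force: [-18.8, -3.1, 5.4]
opening: 0.347
finger_force: 105.0
```

Request:
step_arm(motion=[{"offset":[-0.003,0,0],"twist":0},{"offset":[-0.004,0,0.002],"twist":0},{"offset":[-0.004,0,0.005],"twist":0},{"offset":[-0.004,0,0.008],"twist":0},{"offset":[-0.004,0,0.011],"twist":0},{"offset":[-0.004,0,0.013],"twist":0},{"offset":[-0.004,0,0.015],"twist":0},{"offset":[-0.004,0,0.015],"twist":0}])

```text
time: 8.5
eef_pos: [0.6254, 0.0713, 0.1121]
tcp_rot: [0.999, 0.053, -0.002, 0.0]
contact_force: [-5.2, -0.7, -1.5]
opening: 0.352
finger_force: 104.1
```

Request:
step_arm(motion=[{"offset":[0,0,0.001],"twist":0},{"offset":[0,0,0.002],"twist":0},{"offset":[0,0,0.002],"twist":0}])

```text
time: 8.8
eef_pos: [0.6254, 0.0713, 0.1113]
tcp_rot: [0.999, 0.053, -0.002, 0.0]
contact_force: [-8.3, -1.3, 3.3]
opening: 0.347
finger_force: 104.7
```

Request:
step_arm(motion=[{"offset":[0,0,0],"twist":0},{"offset":[0,0,0],"twist":0},{"offset":[0,0,0],"twist":0},{"offset":[0,0,0],"twist":0},{"offset":[0,0,0],"twist":0},{"offset":[0,0,0],"twist":0}], gripper=0.06)

```text
time: 9.4
eef_pos: [0.6268, 0.0714, 0.1104]
tcp_rot: [0.999, 0.053, 0.0, -0.0]
contact_force: [-0.2, -0.7, -0.2]
opening: 0.702
finger_force: 0.0
```

Request:
step_arm(motion=[{"offset":[0,0,-0.04],"twist":0},{"offset":[0,0,-0.08],"twist":0},{"offset":[0,0,-0.115],"twist":0},{"offset":[0.03,0,-0.115],"twist":0},{"offset":[0.064,0,-0.115],"twist":0},{"offset":[0.066,0,-0.115],"twist":0},{"offset":[0.066,0,-0.115],"twist":0},{"offset":[0.066,0,-0.1],"twist":0},{"offset":[0.066,0,-0.085],"twist":0},{"offset":[0.066,0,-0.08],"twist":0},{"offset":[0.066,0,-0.08],"twist":0}], gripper=0.0)

```text
time: 10.5
eef_pos: [0.6906, 0.0783, 0.1876]
tcp_rot: [0.999, 0.053, -0.002, -0.0]
contact_force: [-0.5, -0.1, -0.1]
opening: 0.0
finger_force: 0.0
```

Request:
step_arm(motion=[{"offset":[0,0,0.002],"twist":0},{"offset":[0,0,0.004],"twist":0},{"offset":[0,0,0.006],"twist":0},{"offset":[0,0,0.007],"twist":0},{"offset":[0,0,0.007],"twist":0}])

```text
time: 11.0
eef_pos: [0.6927, 0.0783, 0.1847]
tcp_rot: [0.999, 0.053, 0.001, 0.0]
contact_force: [-1.7, -0.3, 6.0]
opening: -0.002
finger_force: 2.3
```

Request:
step_arm(motion=[{"offset":[0,0,0.001],"twist":0},{"offset":[0,0,0.003],"twist":0},{"offset":[0,0,0.004],"twist":0},{"offset":[0,0,0.004],"twist":0}])

```text
time: 11.4
eef_pos: [0.6928, 0.0783, 0.1845]
tcp_rot: [0.999, 0.053, 0.001, 0.0]
contact_force: [-6.7, -0.4, 14.0]
opening: 0.002
finger_force: 7.6
```

Request:
step_arm(motion=[{"offset":[0,0,-0.02],"twist":0},{"offset":[-0.03,0,-0.06],"twist":0},{"offset":[-0.08,0,-0.07],"twist":0},{"offset":[-0.1,0,-0.07],"twist":0},{"offset":[-0.1,0,-0.07],"twist":0}], gripper=0.0854)

```text
time: 11.9
eef_pos: [0.5909, 0.0679, 0.2497]
tcp_rot: [0.999, 0.053, 0.0, 0.0]
contact_force: [-0.5, -0.6, -0.4]
opening: 0.848
finger_force: 0.0
```

Run:
```python
from h import *
# head of bracket2: origin mean (.403,.0836) yaw 1.3207
p=np.array([.403,.0836,1.3207]);c=W(p,[[-.006,.0,0]])[0];nn=np.array([np.sin(p[2]),-np.cos(p[2])])
q=c[:2]+.017*nn;print(c,q,np.hypot(*q))
go(q[0],q[1],.26,np.degrees(p[2])-90)
```

```text
[0.40151502 0.07778667 0.        ] [0.41798612 0.07357921] 0.42441288761832097
offset [-0.1714 -0.0238 -0.0104] twist -69.6 | now [0.5909 0.0679 0.2497] y -84.0 j6 81.0 F [-0.5 -0.6 -0.4] op 72.4 t 11.9
```

Request:
step_arm(motion=[{"offset":[-0.172,-0.024,0],"twist":-69.6},{"offset":[-0.172,-0.024,0],"twist":-69.6},{"offset":[-0.172,-0.024,0],"twist":-69.6},{"offset":[-0.172,-0.024,0],"twist":-69.6},{"offset":[-0.172,-0.024,0],"twist":-69.6},{"offset":[-0.172,-0.024,0],"twist":-69.6},{"offset":[-0.172,-0.024,0],"twist":-69.6},{"offset":[-0.172,-0.024,0],"twist":-69.6},{"offset":[-0.172,-0.024,0],"twist":-69.6},{"offset":[-0.172,-0.024,0],"twist":-69.6},{"offset":[-0.172,-0.024,0],"twist":-69.6}])

```text
time: 13.0
eef_pos: [0.4195, 0.0736, 0.2492]
tcp_rot: [0.791, 0.612, -0.0, -0.0]
contact_force: [-0.0, 1.0, 0.1]
opening: 0.998
finger_force: 0.0
```

Run:
```python
from h import *
go(.418,.0736,.055,-14.3)
print(np.degrees(ctrl.get_state()["qpos"]).round(1))
go(.3837,.0027,.1,-14.3)
```

```text
offset [-0.0004 -0.0014  0.1942] twist -0.2 | now [0.4195 0.0736 0.2492] y -14.5 j6 11.0 F [-0.   1.   0.1] op 85.2 t 13.0
[ -3.8 -17.2 123.1   0.   74.2  10.7]
offset [-0.0776 -0.0169  0.1492] twist -0.2 | now [0.4195 0.0736 0.2492] y -14.5 j6 11.0 F [-0.   1.   0.1] op 85.2 t 13.0
```

Request:
step_arm(motion=[{"offset":[-0.0776,-0.0169,0.02],"twist":0},{"offset":[-0.0776,-0.0169,0.06],"twist":0},{"offset":[-0.0776,-0.0169,0.1],"twist":0},{"offset":[-0.0776,-0.0169,0.149],"twist":0},{"offset":[-0.0776,-0.0169,0.149],"twist":0},{"offset":[-0.0776,-0.0169,0.149],"twist":0}])

```text
time: 13.6
eef_pos: [0.3836, 0.0027, 0.1006]
tcp_rot: [0.79, 0.613, -0.0, -0.001]
contact_force: [-0.4, -0.3, 0.7]
opening: 0.999
finger_force: 0.0
```

Run:
```python
from h import *
print(np.degrees(ctrl.get_state()["qpos"]).round(1))
go(.3837,.0027,.017,-14.3)
```

```text
[-14.9 -12.4 136.    0.   56.5  -0.4]
offset [0.0001 0.0003 0.0836] twist -0.1 | now [0.3836 0.0027 0.1006] y -14.4 j6 -0.0 F [-0.4 -0.3  0.7] op 85.3 t 13.6
```

Request:
step_arm(motion=[{"offset":[0,0,0.03],"twist":0},{"offset":[0,0,0.06],"twist":0},{"offset":[0,0,0.075],"twist":0},{"offset":[0,0,0.083],"twist":0},{"offset":[0,0,0.083],"twist":0},{"offset":[0,0,0.083],"twist":0}])

```text
time: 14.2
eef_pos: [0.3857, 0.0022, 0.0193]
tcp_rot: [0.79, 0.613, 0.001, 0.002]
contact_force: [0.4, -0.1, -0.1]
opening: 0.997
finger_force: 0.0
```

Request:
step_arm(motion=[{"offset":[0,0,0],"twist":0},{"offset":[0,0,0],"twist":0},{"offset":[0,0,0],"twist":0},{"offset":[0,0,0],"twist":0},{"offset":[0,0,0],"twist":0},{"offset":[0,0,0],"twist":0},{"offset":[0,0,0],"twist":0},{"offset":[0,0,0],"twist":0}], gripper=0.02)

```text
time: 15.0
eef_pos: [0.3836, 0.0026, 0.018]
tcp_rot: [0.79, 0.613, -0.0, -0.0]
contact_force: [-2.4, -0.0, 7.4]
opening: 0.348
finger_force: 100.9
```

Request:
step_arm(motion=[{"offset":[0,0,-0.03],"twist":0},{"offset":[0,0,-0.08],"twist":0},{"offset":[0,0,-0.13],"twist":0},{"offset":[0,0,-0.18],"twist":0},{"offset":[0,0,-0.225],"twist":0},{"offset":[0,0,-0.225],"twist":0},{"offset":[0,0,-0.225],"twist":0}])

```text
time: 15.7
eef_pos: [0.3833, 0.0027, 0.2419]
tcp_rot: [0.79, 0.613, 0.0, 0.0]
contact_force: [-1.2, 0.3, -4.2]
opening: 0.348
finger_force: 100.9
```

Run:
```python
from h import *
go(.6046,-.0715,.243,-83.9)
```

```text
offset [-0.0169  0.2328 -0.001 ] twist 69.5 | now [0.3833 0.0027 0.2419] y -14.4 j6 -0.0 F [-1.2  0.3 -4.2] op 29.8 t 15.7
```

Request:
step_arm(motion=[{"offset":[-0.002,0.026,0],"twist":8},{"offset":[-0.004,0.052,0],"twist":16},{"offset":[-0.006,0.078,0],"twist":24},{"offset":[-0.008,0.104,0],"twist":32},{"offset":[-0.01,0.13,0],"twist":40},{"offset":[-0.012,0.156,0],"twist":48},{"offset":[-0.014,0.182,0],"twist":56},{"offset":[-0.016,0.208,0],"twist":63},{"offset":[-0.017,0.233,0],"twist":69.5},{"offset":[-0.017,0.233,0],"twist":69.5},{"offset":[-0.017,0.233,0],"twist":69.5},{"offset":[-0.017,0.233,0],"twist":69.5}])

```text
time: 16.9
eef_pos: [0.6034, -0.0711, 0.2395]
tcp_rot: [0.999, 0.054, -0.003, -0.001]
contact_force: [-0.8, -0.2, -3.7]
opening: 0.352
finger_force: 100.7
```

Run:
```python
from h import *
go(.6046,-.0715,.128,-83.9)
```

```text
offset [0.0017 0.0008 0.1115] twist 0.1 | now [ 0.6034 -0.0711  0.2395] y -83.8 j6 68.0 F [-0.8 -0.2 -3.7] op 30.1 t 16.9
```

Request:
step_arm(motion=[{"offset":[0.001,0.0005,0.04],"twist":0.1},{"offset":[0.001,0.0005,0.08],"twist":0.1},{"offset":[0.001,0.0005,0.11],"twist":0.1},{"offset":[0.001,0.0005,0.11],"twist":0.1},{"offset":[0.001,0.0005,0.11],"twist":0.1},{"offset":[0.001,0.0005,0.11],"twist":0.1},{"offset":[0.001,0.0005,0.11],"twist":0.1}])

```text
time: 17.6
eef_pos: [0.6078, -0.0725, 0.1354]
tcp_rot: [0.999, 0.053, 0.002, 0.001]
contact_force: [-0.3, 0.2, -4.4]
opening: 0.349
finger_force: 100.7
```

Run:
```python
from h import *
go(.6046,-.0715,.128,-83.9)
st=ctrl.get_state();e=st["eef_pos"];a=np.radians(ang(st)+90);u=np.array([np.cos(a),np.sin(a),0]);n=np.array([-u[1],u[0],0])
o=e+.0833*u-[0,0,.018]
print(o)
for d in(-.002,0,.002):
    q=(o+.035*u+d*n);q[2]=.21;print(d,proj("top",q),"meas",(379.4+392.2)/2,140.6)
t=ctrl.read_camera("top");s=ctrl.read_camera("side");print(proj("top",o+[0,0,.08]))
stack([[crop(t,310,115,100,100,390),crop(s,390,180,120,130,400)]],"c2.png")
```

```text
offset [-0.0031 -0.0013  0.0074] twist -0.1 | now [ 0.6078 -0.0725  0.1354] y -84.0 j6 68.0 F [-0.3  0.2 -4.4] op 29.8 t 17.6
[ 0.69060952 -0.06372537  0.11739411]
-0.002 [[386.85949127 139.39488711]] meas 385.79999999999995 140.6
0 [[386.20409308 139.46837495]] meas 385.79999999999995 140.6
0.002 [[385.54869608 139.54186265]] meas 385.79999999999995 140.6
[[387.17516902 151.72236266]]
(433, 790, 3)
```

View pics/c2.png

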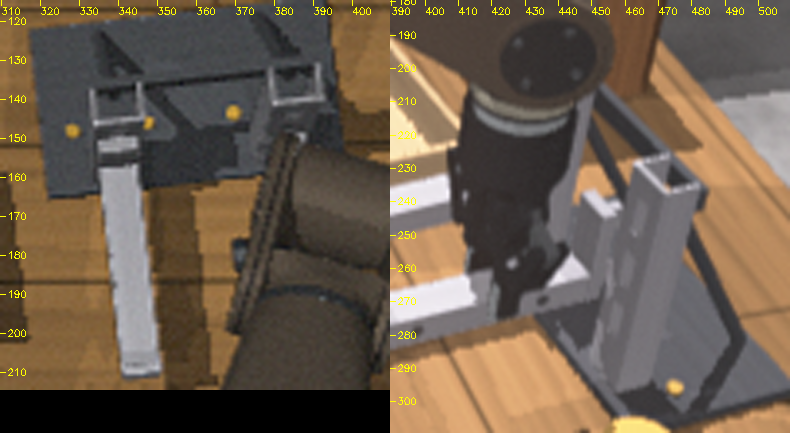

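The crop shows bracket1 seated on the left upright, running from (118,150) to (145,370) in the crop. Bracket2 is in front of the right upright, about 30 mm short of it.

Request:
step_arm(motion=[{"offset":[-0.002,-0.0012,0.005],"twist":-0.1},{"offset":[0.004,-0.0012,0.005],"twist":-0.1},{"offset":[0.01,-0.0012,0.005],"twist":-0.1},{"offset":[0.014,-0.0012,0.005],"twist":-0.1},{"offset":[0.014,-0.0012,0.005],"twist":-0.1},{"offset":[0.014,-0.0012,0.005],"twist":-0.1}])

```text
time: 18.3
eef_pos: [0.6201, -0.0694, 0.1272]
tcp_rot: [0.999, 0.054, -0.0, -0.0]
contact_force: [-0.7, -0.2, -3.1]
opening: 0.35
finger_force: 100.7
```

Run:
```python
from h import *
st=ctrl.get_state();e=st["eef_pos"];a=np.radians(6.1);u=np.array([np.cos(a),np.sin(a),0])
print("gap",.7119-u@e-.0833,"lat",[-u[1],u[0],0]@e+.1354, "raise",e[2]-.018-.094,ang(st),st["contact_force"])
```

```text
gap 0.019380897085454804 lat 0.0005285167368772603 raise 0.015239674035249659 -83.85933348323302 [-0.65683346 -0.16342516 -3.05141759]
```

Alignment is good, so I advance slowly.

Request:
step_arm(motion=[{"offset":[0.003,0.0003,0],"twist":0},{"offset":[0.006,0.0003,0],"twist":0},{"offset":[0.009,0.0003,0],"twist":0},{"offset":[0.011,0.0003,0],"twist":0},{"offset":[0.013,0.0003,0],"twist":0},{"offset":[0.015,0.0003,0],"twist":0},{"offset":[0.017,0.0003,0],"twist":0},{"offset":[0.017,0.0003,0],"twist":0}])

```text
time: 19.1
eef_pos: [0.6371, -0.0679, 0.1274]
tcp_rot: [0.999, 0.054, 0.0, 0.0]
contact_force: [0.3, -0.4, -4.3]
opening: 0.347
finger_force: 100.7
```

Request:
step_arm(motion=[{"offset":[0.001,0,0],"twist":0},{"offset":[0.002,0,0],"twist":0},{"offset":[0.003,0,0],"twist":0},{"offset":[0.004,0,0],"twist":0},{"offset":[0.005,0,0],"twist":0},{"offset":[0.005,0,0],"twist":0}])

```text
time: 19.7
eef_pos: [0.6388, -0.0677, 0.1272]
tcp_rot: [0.999, 0.054, -0.005, -0.0]
contact_force: [-12.1, -1.2, 2.1]
opening: 0.351
finger_force: 101.5
```

Contact came where expected. Next: back off 3 mm, press down, release, and go to press the back plate.

Request:
step_arm(motion=[{"offset":[-0.003,0,0],"twist":0},{"offset":[-0.003,0,0.002],"twist":0},{"offset":[-0.003,0,0.005],"twist":0},{"offset":[-0.003,0,0.008],"twist":0},{"offset":[-0.003,0,0.011],"twist":0},{"offset":[-0.003,0,0.013],"twist":0},{"offset":[-0.003,0,0.015],"twist":0},{"offset":[-0.003,0,0.017],"twist":0},{"offset":[-0.003,0,0.017],"twist":0}])

```text
time: 20.6
eef_pos: [0.6386, -0.0677, 0.1111]
tcp_rot: [0.999, 0.054, -0.001, -0.0]
contact_force: [-7.8, -0.7, 1.8]
opening: 0.354
finger_force: 101.7
```

Request:
step_arm(motion=[{"offset":[0,0,0],"twist":0},{"offset":[0,0,0],"twist":0},{"offset":[0,0,0],"twist":0},{"offset":[0,0,0],"twist":0},{"offset":[0,0,0],"twist":0},{"offset":[0,0,0],"twist":0}], gripper=0.06)

```text
time: 21.2
eef_pos: [0.639, -0.0677, 0.1103]
tcp_rot: [0.999, 0.053, 0.0, 0.0]
contact_force: [-0.1, -0.7, 0.4]
opening: 0.699
finger_force: 0.0
```

Request:
step_arm(motion=[{"offset":[0,0,-0.04],"twist":0},{"offset":[0,0,-0.08],"twist":0},{"offset":[0,0,-0.115],"twist":0},{"offset":[0.03,0,-0.115],"twist":0},{"offset":[0.064,0,-0.115],"twist":0},{"offset":[0.066,0,-0.115],"twist":0},{"offset":[0.066,0,-0.115],"twist":0},{"offset":[0.066,0,-0.1],"twist":0},{"offset":[0.066,0,-0.085],"twist":0},{"offset":[0.066,0,-0.08],"twist":0},{"offset":[0.066,0,-0.08],"twist":0}], gripper=0.0)

```text
time: 22.3
eef_pos: [0.7029, -0.0605, 0.1876]
tcp_rot: [0.999, 0.053, -0.002, -0.001]
contact_force: [-0.1, 0.1, 0.2]
opening: 0.001
finger_force: 0.0
```

Request:
step_arm(motion=[{"offset":[0,0,0.002],"twist":0},{"offset":[0,0,0.004],"twist":0},{"offset":[0,0,0.006],"twist":0},{"offset":[0,0,0.008],"twist":0},{"offset":[0,0,0.01],"twist":0},{"offset":[0,0,0.01],"twist":0}])

```text
time: 22.9
eef_pos: [0.705, -0.0608, 0.1845]
tcp_rot: [0.999, 0.054, 0.001, 0.0]
contact_force: [-5.3, 0.5, 9.8]
opening: 0.002
finger_force: 5.1
```

Request:
step_arm(motion=[{"offset":[0,0,-0.03],"twist":0},{"offset":[0,0,-0.08],"twist":0},{"offset":[-0.05,0,-0.09],"twist":0},{"offset":[-0.1,0,-0.09],"twist":0},{"offset":[-0.1,0,-0.09],"twist":0}], gripper=0.04)

```text
time: 23.4
eef_pos: [0.5991, -0.0706, 0.2682]
tcp_rot: [0.999, 0.053, -0.003, -0.001]
contact_force: [0.9, 0.2, -1.3]
opening: 0.47
finger_force: 0.0
```

Run:
```python
from h import *
p=np.array([.628,.301,.1065])
g=W(p,[[-.0705,0,0]])[0];print(g)
go(g[0],g[1],.25,np.degrees(p[2]))
```

```text
[0.55789944 0.29350594 0.        ]
offset [-0.0023 -0.3664  0.019 ] twist 90.0 | now [ 0.5991 -0.0706  0.2682] y -83.9 j6 68.0 F [ 0.9  0.2 -1.3] op 40.1 t 23.4
```

Request:
step_arm(motion=[{"offset":[-0.0023,-0.366,0],"twist":-90},{"offset":[-0.0023,-0.366,0],"twist":-90},{"offset":[-0.0023,-0.366,0],"twist":-90},{"offset":[-0.0023,-0.366,0],"twist":-90},{"offset":[-0.0023,-0.366,0],"twist":-90},{"offset":[-0.0023,-0.366,0],"twist":-90},{"offset":[-0.0023,-0.366,0],"twist":-90},{"offset":[-0.0023,-0.366,0],"twist":-90},{"offset":[-0.0023,-0.366,0],"twist":-90},{"offset":[-0.0023,-0.366,0],"twist":-90},{"offset":[-0.0023,-0.366,0],"twist":-90},{"offset":[-0.0023,-0.366,0],"twist":-90}])

```text
time: 24.6
eef_pos: [0.564, 0.2927, 0.2705]
tcp_rot: [0.668, 0.744, 0.0, 0.0]
contact_force: [-0.0, -0.4, -1.4]
opening: 0.469
finger_force: 0.0
```

Run:
```python
from h import *
go(.5579,.2935,.038,6.1)
t=ctrl.read_camera("top");s=ctrl.read_camera("side");cv2.imwrite("pics/t2.png",t);cv2.imwrite("pics/s2.png",s)
stack([[crop(t,310,115,100,100,380),crop(s,380,170,130,140,410)]],"c3.png")
```

```text
offset [ 0.0014 -0.0061  0.2325] twist 0.0 | now [0.564  0.2927 0.2705] y 6.1 j6 12.0 F [-0.  -0.4 -1.4] op 40.1 t 24.6
(441, 790, 3)
```

View pics/c3.png

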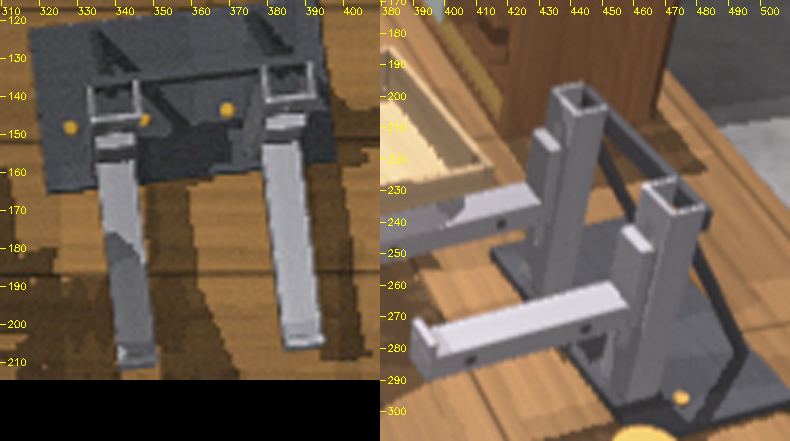

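Both arms sit in the top slots: at the left upright (338,150)–(345,210) and at the right (385,147)–(390,205). Next is the tote.

Request:
step_arm(motion=[{"offset":[0.001,-0.006,0.04],"twist":0},{"offset":[0.001,-0.006,0.09],"twist":0},{"offset":[0.001,-0.006,0.14],"twist":0},{"offset":[0.001,-0.006,0.16],"twist":0},{"offset":[0.001,-0.006,0.16],"twist":0}])

```text
time: 25.2
eef_pos: [0.5547, 0.2916, 0.1054]
tcp_rot: [0.669, 0.743, -0.004, -0.002]
contact_force: [-1.1, 0.9, 1.0]
opening: 0.471
finger_force: 0.0
```

Run:
```python
from h import *
go(.5579,.2935,.038,6.1)
```

```text
offset [0.0017 0.004  0.0673] twist -0.1 | now [0.5547 0.2916 0.1054] y 6.0 j6 12.0 F [-1.1  0.9  1. ] op 40.2 t 25.2
```

Request:
step_arm(motion=[{"offset":[0.002,0.002,0.03],"twist":0},{"offset":[0.002,0.002,0.055],"twist":0},{"offset":[0.002,0.002,0.07],"twist":0},{"offset":[0.002,0.002,0.07],"twist":0},{"offset":[0.002,0.002,0.07],"twist":0}])

```text
time: 25.7
eef_pos: [0.5605, 0.2952, 0.0419]
tcp_rot: [0.668, 0.744, 0.001, 0.001]
contact_force: [0.9, -0.2, -0.1]
opening: 0.467
finger_force: 0.0
```

Request:
step_arm(motion=[{"offset":[0,0,0],"twist":0},{"offset":[0,0,0],"twist":0},{"offset":[0,0,0],"twist":0},{"offset":[0,0,0],"twist":0},{"offset":[0,0,0],"twist":0},{"offset":[0,0,0],"twist":0}], gripper=0.0, grip_force=90)

```text
time: 26.3
eef_pos: [0.5601, 0.2953, 0.0423]
tcp_rot: [0.668, 0.744, 0.001, 0.0]
contact_force: [-2.1, -0.8, 5.2]
opening: 0.088
finger_force: 89.0
```

Request:
step_arm(motion=[{"offset":[0,0,-0.02],"twist":0},{"offset":[0,0,-0.06],"twist":0},{"offset":[0,0,-0.1],"twist":0},{"offset":[0,0,-0.14],"twist":0},{"offset":[0,0,-0.175],"twist":0},{"offset":[0,0,-0.19],"twist":0},{"offset":[0,0,-0.19],"twist":0},{"offset":[0,0,-0.19],"twist":0}])

```text
time: 27.1
eef_pos: [0.5583, 0.2945, 0.2279]
tcp_rot: [0.668, 0.744, -0.002, -0.001]
contact_force: [0.5, -0.3, -3.1]
opening: 0.091
finger_force: 88.2
```

Run:
```python
from h import *
go(.5502,-.0051,.233,6.1)
```

```text
offset [-0.297  -0.04   -0.0047] twist 0.0 | now [0.5583 0.2945 0.2279] y 6.1 j6 12.0 F [ 0.5 -0.3 -3.1] op 7.8 t 27.1
```

Request:
step_arm(motion=[{"offset":[-0.02,-0.004,-0.005],"twist":0},{"offset":[-0.05,-0.008,-0.005],"twist":0},{"offset":[-0.085,-0.012,-0.005],"twist":0},{"offset":[-0.12,-0.016,-0.005],"twist":0},{"offset":[-0.155,-0.021,-0.005],"twist":0},{"offset":[-0.19,-0.026,-0.005],"twist":0},{"offset":[-0.225,-0.031,-0.005],"twist":0},{"offset":[-0.255,-0.035,-0.005],"twist":0},{"offset":[-0.28,-0.038,-0.005],"twist":0},{"offset":[-0.297,-0.04,-0.005],"twist":0},{"offset":[-0.297,-0.04,-0.005],"twist":0},{"offset":[-0.297,-0.04,-0.005],"twist":0}])

```text
time: 28.3
eef_pos: [0.5402, 0.0329, 0.2278]
tcp_rot: [0.543, 0.839, 0.022, -0.036]
contact_force: [-14.1, 100.4, 3.8]
opening: 0.09
finger_force: 707.4
```

Run:
```python
from h import *
go(.5502,-.0051,.1623,6.1)
t=ctrl.read_camera("top");s=ctrl.read_camera("side")
stack([[crop(t,290,115,120,110,400),crop(s,340,130,180,190,390)]],"c4.png")
```

```text
offset [-0.0441 -0.0064  0.062 ] twist 18.1 | now [0.5402 0.0329 0.2278] y 24.2 j6 -35.0 F [-14.1 100.4   3.8] op 7.7 t 28.3
(411, 790, 3)
```

View pics/c4.png

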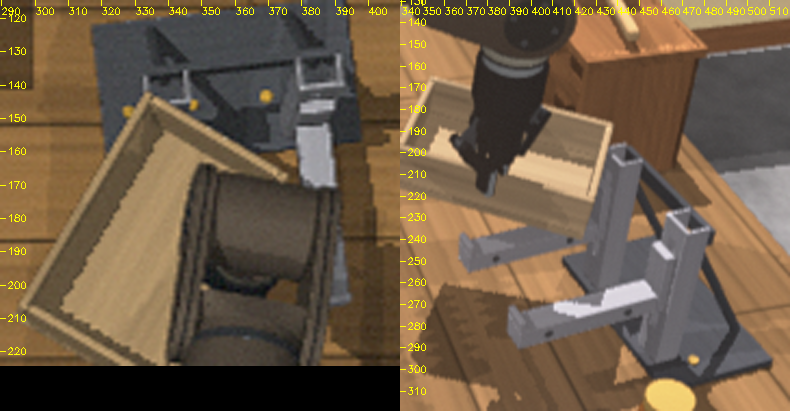

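The tote's far corner has caught the side of the left upright, at top (335,143), because the path was too close to the rack. I back out along the way I came.

Request:
step_arm(motion=[{"offset":[0.02,-0.003,0],"twist":0},{"offset":[0.05,-0.008,0],"twist":0},{"offset":[0.09,-0.015,-0.005],"twist":0},{"offset":[0.13,-0.03,-0.01],"twist":0},{"offset":[0.15,-0.04,-0.02],"twist":0},{"offset":[0.15,-0.04,-0.02],"twist":0},{"offset":[0.15,-0.04,-0.02],"twist":0}])

```text
time: 29.1
eef_pos: [0.4945, 0.1403, 0.2528]
tcp_rot: [0.668, 0.744, -0.002, -0.001]
contact_force: [0.3, 0.6, -2.4]
opening: 0.084
finger_force: 109.4
```

Run:
```python
from h import *
go(.5502,-.0051,.25,6.1)
t=ctrl.read_camera("top");s=ctrl.read_camera("side");cv2.imwrite("pics/t5.png",t);cv2.imwrite("pics/s5.png",s)
stack([[crop(t,250,110,150,130,400),crop(s,320,110,200,200,390)]],"c5.png")
```

```text
offset [-0.1506  0.0397  0.0028] twist 0.1 | now [0.4945 0.1403 0.2528] y 6.2 j6 -2.0 F [ 0.3  0.6 -2.4] op 7.2 t 29.1
(390, 790, 3)
```

View pics/c5.png

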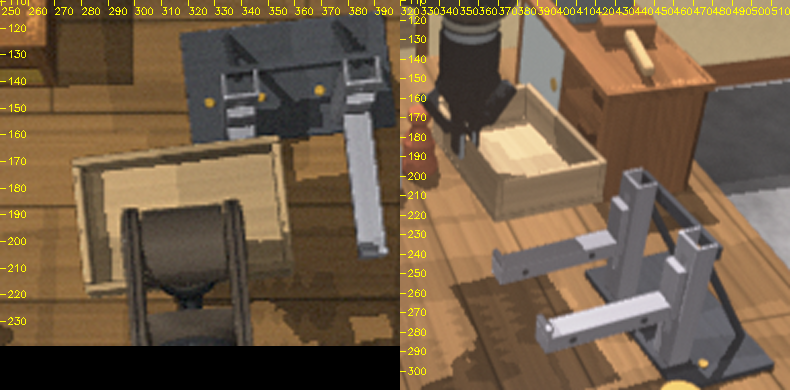

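The tote is back out, hanging level and square, and both arms are still locked. I measure how it sits in the grip.

Run:
```python
from h import *
T=[[276.9,169.5],[353.7,161.2],[358.2,210.],[283.2,220.1]]
L=np.array([[75,115,270.5],[75,-115,270.5],[-75,-115,270.5],[-75,115,270.5]])/1e3
p=clickfit([.57,.15,.1],L,{"top":T});print(p)
e=ctrl.get_state()["eef_pos"];a=-p[0][2];d=np.r_[p[0][:2],0]-e
print("centre rel tcp in tote frame",np.cos(a)*d[0]-np.sin(a)*d[1],np.sin(a)*d[0]+np.cos(a)*d[1])
go(.5502,-.0051,.25,6.1)
```

```text
(array([0.56177364, 0.14584842, 0.11375907]), array([[ 0.23, -0.06]]), array([[1.44, 0.65]]))
centre rel tcp in tote frame 0.06692869113081822 -0.0008316895573008617
offset [-0.1492  0.0395  0.0031] twist -0.1 | now [0.4952 0.1391 0.2532] y 6.0 j6 -2.0 F [-0.  -0.7 -3.6] op 7.3 t 29.2
```

Request:
step_arm(motion=[{"offset":[-0.03,0,0],"twist":0},{"offset":[-0.065,0,0],"twist":0},{"offset":[-0.1,0,0],"twist":0},{"offset":[-0.13,0,0],"twist":0},{"offset":[-0.149,0,0],"twist":0},{"offset":[-0.149,0.015,0],"twist":0},{"offset":[-0.149,0.03,0],"twist":0},{"offset":[-0.149,0.038,0],"twist":0},{"offset":[-0.149,0.038,0],"twist":0},{"offset":[-0.149,0.038,0],"twist":0}])

```text
time: 30.2
eef_pos: [0.5488, -0.0044, 0.2546]
tcp_rot: [0.669, 0.744, -0.001, -0.001]
contact_force: [-0.3, 0.5, -3.6]
opening: 0.086
finger_force: 109.3
```

Run:
```python
from h import *
go(.5502,-.0051,.1623,6.1)
```

```text
offset [-0.0008  0.0015  0.0922] twist -0.0 | now [ 0.5488 -0.0044  0.2546] y 6.1 j6 -17.0 F [-0.3  0.5 -3.6] op 7.3 t 30.2
```

Request:
step_arm(motion=[{"offset":[0,0.001,0.02],"twist":0},{"offset":[0,0.001,0.045],"twist":0},{"offset":[0,0.001,0.062],"twist":0},{"offset":[0,0.001,0.072],"twist":0},{"offset":[0,0.001,0.072],"twist":0},{"offset":[0,0.001,0.072],"twist":0}])

```text
time: 30.8
eef_pos: [0.5506, -0.0038, 0.1841]
tcp_rot: [0.668, 0.744, 0.0, 0.001]
contact_force: [-0.2, -0.5, -2.6]
opening: 0.084
finger_force: 109.4
```

Request:
step_arm(motion=[{"offset":[0,0,0.004],"twist":0},{"offset":[0,0,0.008],"twist":0},{"offset":[0,0,0.012],"twist":0},{"offset":[0,0,0.015],"twist":0},{"offset":[0,0,0.015],"twist":0},{"offset":[0,0,0.015],"twist":0}])

```text
time: 31.4
eef_pos: [0.5502, -0.0038, 0.1682]
tcp_rot: [0.668, 0.744, -0.0, -0.0]
contact_force: [1.0, 0.8, -3.2]
opening: 0.084
finger_force: 109.6
```

Request:
step_arm(motion=[{"offset":[0,0,0.002],"twist":0},{"offset":[0,0,0.004],"twist":0},{"offset":[0,0,0.006],"twist":0},{"offset":[0,0,0.007],"twist":0},{"offset":[0,0,0.007],"twist":0},{"offset":[0,0,0.007],"twist":0}])

```text
time: 32.0
eef_pos: [0.5506, -0.004, 0.1622]
tcp_rot: [0.668, 0.744, 0.0, 0.001]
contact_force: [-4.1, -2.4, 2.3]
opening: 0.084
finger_force: 110.3
```

Request:
step_arm(motion=[{"offset":[0,0,0],"twist":0},{"offset":[0,0,0],"twist":0},{"offset":[0,0,0],"twist":0},{"offset":[0,0,0],"twist":0},{"offset":[0,0,0],"twist":0}], gripper=0.04)

```text
time: 32.5
eef_pos: [0.5503, -0.0037, 0.1612]
tcp_rot: [0.668, 0.744, 0.0, -0.0]
contact_force: [-0.5, 0.1, -0.5]
opening: 0.465
finger_force: 0.0
```

Request:
step_arm(motion=[{"offset":[0,0,-0.03],"twist":0},{"offset":[0,0,-0.07],"twist":0},{"offset":[0,0,-0.12],"twist":0},{"offset":[-0.05,0,-0.12],"twist":0},{"offset":[-0.1,-0.03,-0.12],"twist":0},{"offset":[-0.15,-0.06,-0.12],"twist":0},{"offset":[-0.2,-0.09,-0.12],"twist":0},{"offset":[-0.24,-0.1,-0.12],"twist":0},{"offset":[-0.24,-0.1,-0.12],"twist":0}], gripper=0.07)

```text
time: 33.4
eef_pos: [0.475, -0.2568, 0.2814]
tcp_rot: [0.67, 0.742, -0.001, 0.0]
contact_force: [0.3, 0.2, 0.0]
opening: 0.817
finger_force: 0.0
```

Run:
```python
from h import *
t=ctrl.read_camera("top");s=ctrl.read_camera("side");cv2.imwrite("pics/t6.png",t);cv2.imwrite("pics/s6.png",s)
stack([[crop(t,310,115,205,160,400,20),crop(s,330,170,180,290,390,20)]],"c6.png")
go(.4457,-.255,.28)
```

```text
(628, 790, 3)
offset [ 0.003  -0.03    0.0012] twist None | now [ 0.4758 -0.2549  0.2812] y 5.9 j6 -45.0 F [0.7 0.6 0.6] op 69.8 t 33.5
```

View pics/c6.png

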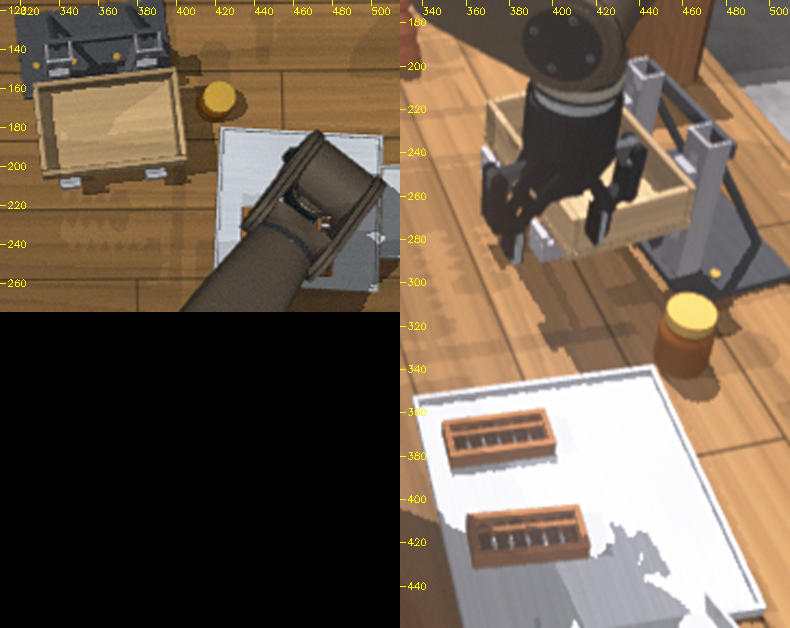

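The tote sits squarely on both arms, with rim corners at top (327,160), (397,151), (402,196) and (333,205). The two abaci are still at side (375,372) and (389,418), unmoved. I go for the nearer one first.

Request:
step_arm(motion=[{"offset":[0.003,-0.03,0.05],"twist":99.8},{"offset":[0.003,-0.03,0.1],"twist":99.8},{"offset":[0.003,-0.03,0.15],"twist":99.8},{"offset":[0.003,-0.03,0.17],"twist":99.8},{"offset":[0.003,-0.03,0.17],"twist":99.8},{"offset":[0.003,-0.03,0.17],"twist":99.8},{"offset":[0.003,-0.03,0.17],"twist":99.8},{"offset":[0.003,-0.03,0.17],"twist":99.8},{"offset":[0.003,-0.03,0.17],"twist":99.8},{"offset":[0.003,-0.03,0.17],"twist":99.8},{"offset":[0.003,-0.03,0.17],"twist":99.8},{"offset":[0.003,-0.03,0.17],"twist":99.8}])

```text
time: 34.7
eef_pos: [0.4471, -0.2514, 0.1113]
tcp_rot: [0.999, -0.033, 0.0, -0.0]
contact_force: [-0.4, 0.2, -0.6]
opening: 0.819
finger_force: 0.0
```

Run:
```python
from h import *
s=ctrl.read_camera("side");cv2.imwrite("pics/s7.png",s)
f=lambda c:1.*((c[...,2]>c[...,0]+25))
for p in([.4457,-.255,-.075],[.438,-.3665,-.118]):
    r=silfit(np.array(p),[b+[0,0,.004] for b in AB],{"side":s},f,6);print(r[0].round(4)-[.002,0,0])
go(.4457,-.255,.018,85.7)
```

```text
[ 0.4445 -0.255  -0.0652]
[ 0.4365 -0.3666 -0.1211]
offset [-0.0012  0.0037  0.0933] twist 0.4 | now [ 0.4471 -0.2515  0.1113] y -93.9 j6 53.0 F [ 0.4 -0.3  0.3] op 70.1 t 34.8
```

Request:
step_arm(motion=[{"offset":[-0.001,0.0035,0.03],"twist":0},{"offset":[-0.001,0.0035,0.06],"twist":0},{"offset":[-0.001,0.0035,0.08],"twist":0},{"offset":[-0.001,0.0035,0.092],"twist":0},{"offset":[-0.001,0.0035,0.092],"twist":0},{"offset":[-0.001,0.0035,0.092],"twist":0}])

```text
time: 35.35
eef_pos: [0.4458, -0.2566, 0.02]
tcp_rot: [1.0, -0.031, 0.0, 0.0]
contact_force: [-0.3, -0.4, 0.8]
opening: 0.823
finger_force: 0.0
```

Request:
step_arm(motion=[{"offset":[0,0,0],"twist":0},{"offset":[0,0,0],"twist":0},{"offset":[0,0,0],"twist":0},{"offset":[0,0,0],"twist":0},{"offset":[0,0,0],"twist":0},{"offset":[0,0,0],"twist":0}], gripper=0.03, grip_force=60)

```text
time: 35.95
eef_pos: [0.4463, -0.2577, 0.0211]
tcp_rot: [0.999, -0.032, 0.001, 0.001]
contact_force: [0.1, 0.2, 6.0]
opening: 0.521
finger_force: 63.9
```

Request:
step_arm(motion=[{"offset":[0,0,-0.03],"twist":0},{"offset":[0,0,-0.07],"twist":0},{"offset":[0,0,-0.12],"twist":0},{"offset":[0,0,-0.17],"twist":0},{"offset":[0,0,-0.22],"twist":0},{"offset":[0,0,-0.24],"twist":0},{"offset":[0,0,-0.24],"twist":0}])

```text
time: 36.65
eef_pos: [0.4465, -0.258, 0.264]
tcp_rot: [0.999, -0.032, 0.004, 0.003]
contact_force: [0.8, 1.0, -0.8]
opening: 0.524
finger_force: 63.1
```

Run:
```python
from h import *
u=np.array([.9943,.1063]);n=np.array([-.1063,.9943]);c=np.array([.6203,.0006])
for d in(-.055,.05):print(c+d*n)
q=c-.055*n-.001*u
go(q[0],q[1],.26,-83.9)
```

```text
[ 0.6261465 -0.0540865]
[0.614985 0.050315]
offset [ 0.1652 -0.2149  0.004 ] twist -9.8 | now [ 0.4465 -0.258   0.264 ] y -93.7 j6 52.0 F [ 0.8  1.  -0.8] op 44.7 t 36.6
```

Request:
step_arm(motion=[{"offset":[0.164,-0.221,0],"twist":-9.8},{"offset":[0.164,-0.221,0],"twist":-9.8},{"offset":[0.164,-0.221,0],"twist":-9.8},{"offset":[0.164,-0.221,0],"twist":-9.8},{"offset":[0.164,-0.221,0],"twist":-9.8},{"offset":[0.164,-0.221,0],"twist":-9.8},{"offset":[0.164,-0.221,0],"twist":-9.8},{"offset":[0.164,-0.221,0],"twist":-9.8},{"offset":[0.164,-0.221,0],"twist":-9.8}])

```text
time: 37.55
eef_pos: [0.6217, -0.0474, 0.2575]
tcp_rot: [0.999, 0.053, -0.002, -0.0]
contact_force: [-0.9, 0.2, -0.4]
opening: 0.519
finger_force: 63.1
```

Run:
```python
from h import *
go(.6244,-.0472,.15,-83.9)
```

```text
offset [3.000e-03 1.000e-04 1.075e-01] twist -0.0 | now [ 0.6217 -0.0474  0.2575] y -83.9 j6 70.0 F [-0.9  0.2 -0.4] op 44.3 t 37.5
```

Request:
step_arm(motion=[{"offset":[0,0,0.04],"twist":0},{"offset":[0,0,0.07],"twist":0},{"offset":[0,0,0.09],"twist":0},{"offset":[0,0,0.1],"twist":0},{"offset":[0,0,0.105],"twist":0},{"offset":[0,0,0.107],"twist":0},{"offset":[0,0,0.107],"twist":0},{"offset":[0,0,0.107],"twist":0}])

```text
time: 38.35
eef_pos: [0.6237, -0.0469, 0.1538]
tcp_rot: [0.999, 0.053, 0.001, 0.0]
contact_force: [0.2, 0.6, -0.7]
opening: 0.52
finger_force: 63.1
```

Request:
step_arm(motion=[{"offset":[0,0,0.002],"twist":0},{"offset":[0,0,0.004],"twist":0},{"offset":[0,0,0.005],"twist":0},{"offset":[0,0,0.005],"twist":0},{"offset":[0,0,0.005],"twist":0}])

```text
time: 38.85
eef_pos: [0.6228, -0.0466, 0.1472]
tcp_rot: [0.999, 0.054, -0.0, -0.0]
contact_force: [-0.3, 1.3, -0.8]
opening: 0.52
finger_force: 63.1
```

Request:
step_arm(motion=[{"offset":[0,0,0],"twist":0},{"offset":[0,0,0],"twist":0},{"offset":[0,0,0],"twist":0},{"offset":[0,0,0],"twist":0},{"offset":[0,0,-0.03],"twist":0},{"offset":[0,0,-0.07],"twist":0},{"offset":[0,0,-0.11],"twist":0},{"offset":[0,0,-0.11],"twist":0}], gripper=0.056)

```text
time: 39.65
eef_pos: [0.6262, -0.0474, 0.2659]
tcp_rot: [0.999, 0.054, 0.007, 0.002]
contact_force: [-0.5, -0.1, 1.4]
opening: 0.658
finger_force: 0.0
```

Run:
```python
from h import *
s=ctrl.read_camera("side");cv2.imwrite("pics/s8.png",s)
f=lambda c:1.*((c[...,2]>c[...,0]+25))
r=silfit(np.array([.438,-.3665,-.118]),[b+[0,0,.004] for b in AB],{"side":s},f,6);print(r[0].round(4)-[.002,0,0],r[1:])
go(.4385,-.3665,.25,-96.9)
```

```text
[ 0.4372 -0.3668 -0.1099] (np.float64(375.98431372549015), [np.float64(1118.0)])
offset [-0.2195  0.2976  0.0113] twist 13.0 | now [ 0.6249 -0.0471  0.2622] y -83.9 j6 70.0 F [ 0.2  0.8 -0.7] op 55.7 t 39.7
```

Request:
step_arm(motion=[{"offset":[-0.22,0.2976,0],"twist":13},{"offset":[-0.22,0.2976,0],"twist":13},{"offset":[-0.22,0.2976,0],"twist":13},{"offset":[-0.22,0.2976,0],"twist":13},{"offset":[-0.22,0.2976,0],"twist":13},{"offset":[-0.22,0.2976,0],"twist":13},{"offset":[-0.22,0.2976,0],"twist":13},{"offset":[-0.22,0.2976,0],"twist":13},{"offset":[-0.22,0.2976,0.05],"twist":13},{"offset":[-0.22,0.2976,0.1],"twist":13},{"offset":[-0.22,0.2976,0.14],"twist":13},{"offset":[-0.22,0.2976,0.14],"twist":13}], gripper=0.07)

```text
time: 40.9
eef_pos: [0.4317, -0.3614, 0.1087]
tcp_rot: [0.998, -0.06, -0.006, -0.006]
contact_force: [0.0, -0.0, -0.5]
opening: 0.817
finger_force: 0.0
```

Run:
```python
from h import *
go(.4385,-.3665,.019,-96.7)
```

```text
offset [0.0085 0.0053 0.0896] twist -0.2 | now [ 0.4317 -0.3614  0.1087] y -96.9 j6 47.0 F [ 0.  -0.  -0.5] op 69.8 t 40.9
```

Request:
step_arm(motion=[{"offset":[0.001,0.001,0.02],"twist":0},{"offset":[0.001,0.001,0.045],"twist":0},{"offset":[0.001,0.001,0.045],"twist":0},{"offset":[0.001,0.001,0.045],"twist":0}])

```text
time: 41.3
eef_pos: [0.4372, -0.3676, 0.0736]
tcp_rot: [0.998, -0.06, 0.0, 0.0]
contact_force: [0.8, 0.1, 0.2]
opening: 0.82
finger_force: 0.0
```

Run:
```python
from h import *
go(.4385,-.3665,.019,-96.7)
```

```text
offset [ 0.0011 -0.0012  0.0546] twist -0.2 | now [ 0.4372 -0.3676  0.0736] y -96.9 j6 47.0 F [0.8 0.1 0.2] op 70.0 t 41.3
```

Request:
step_arm(motion=[{"offset":[0.001,-0.001,0.03],"twist":0},{"offset":[0.001,-0.001,0.045],"twist":0},{"offset":[0.001,-0.001,0.053],"twist":0},{"offset":[0.001,-0.001,0.053],"twist":0},{"offset":[0.001,-0.001,0.053],"twist":0}])

```text
time: 41.8
eef_pos: [0.4383, -0.3668, 0.0202]
tcp_rot: [0.998, -0.06, 0.0, 0.0]
contact_force: [0.5, -0.3, 0.5]
opening: 0.815
finger_force: 0.0
```

Request:
step_arm(motion=[{"offset":[0,0,0],"twist":0},{"offset":[0,0,0],"twist":0},{"offset":[0,0,0],"twist":0},{"offset":[0,0,0],"twist":0},{"offset":[0,0,0],"twist":0},{"offset":[0,0,0],"twist":0}], gripper=0.03)

```text
time: 42.4
eef_pos: [0.4387, -0.3673, 0.0208]
tcp_rot: [0.998, -0.06, 0.001, 0.001]
contact_force: [0.0, 0.9, 4.7]
opening: 0.523
finger_force: 64.5
```

Request:
step_arm(motion=[{"offset":[0,0,-0.03],"twist":0},{"offset":[0,0,-0.07],"twist":0},{"offset":[0,0,-0.12],"twist":0},{"offset":[0,0,-0.17],"twist":0},{"offset":[0,0,-0.22],"twist":0},{"offset":[0,0,-0.24],"twist":0},{"offset":[0,0,-0.24],"twist":0}])

```text
time: 43.1
eef_pos: [0.4391, -0.3677, 0.2638]
tcp_rot: [0.998, -0.06, 0.003, 0.003]
contact_force: [0.0, 0.3, -0.8]
opening: 0.524
finger_force: 63.9
```

Run:
```python
from h import *
u=np.array([.9943,.1063]);n=np.array([-.1063,.9943]);c=np.array([.6203,.0006])
q=c+.048*n-.001*u;print(q)
go(q[0],q[1],.26,-83.9)
```

```text
[0.6142033 0.0482201]
offset [ 0.1241 -0.4338  0.0021] twist -13.0 | now [ 0.4391 -0.3677  0.2638] y -96.9 j6 47.0 F [ 0.   0.3 -0.8] op 44.7 t 43.1
```

Request:
step_arm(motion=[{"offset":[0.124,-0.434,0],"twist":-13},{"offset":[0.124,-0.434,0],"twist":-13},{"offset":[0.124,-0.434,0],"twist":-13},{"offset":[0.124,-0.434,0],"twist":-13},{"offset":[0.124,-0.434,0],"twist":-13},{"offset":[0.124,-0.434,0],"twist":-13},{"offset":[0.124,-0.434,0],"twist":-13},{"offset":[0.124,-0.434,0],"twist":-13},{"offset":[0.124,-0.434,0],"twist":-13},{"offset":[0.124,-0.434,0],"twist":-13},{"offset":[0.124,-0.434,0],"twist":-13},{"offset":[0.124,-0.434,0],"twist":-13}])

```text
time: 44.3
eef_pos: [0.6119, 0.0491, 0.2569]
tcp_rot: [0.999, 0.053, -0.002, 0.0]
contact_force: [0.2, -0.5, -2.1]
opening: 0.519
finger_force: 63.8
```

Run:
```python
from h import *
go(.6142,.0482,.147,-83.9)
```

```text
offset [0.0027 0.0011 0.1099] twist 0.0 | now [0.6119 0.0491 0.2569] y -83.9 j6 79.0 F [ 0.2 -0.5 -2.1] op 44.3 t 44.3
```

Request:
step_arm(motion=[{"offset":[0.001,0,0.04],"twist":0},{"offset":[0.001,0,0.07],"twist":0},{"offset":[0.001,0,0.09],"twist":0},{"offset":[0.001,0,0.1],"twist":0},{"offset":[0.001,0,0.105],"twist":0},{"offset":[0.001,0,0.107],"twist":0},{"offset":[0.001,0,0.107],"twist":0},{"offset":[0.001,0,0.107],"twist":0}])

```text
time: 45.1
eef_pos: [0.6147, 0.0497, 0.1538]
tcp_rot: [0.999, 0.053, 0.001, 0.0]
contact_force: [0.6, 0.9, -0.1]
opening: 0.524
finger_force: 63.8
```

Request:
step_arm(motion=[{"offset":[0,0,0.002],"twist":0},{"offset":[0,0,0.004],"twist":0},{"offset":[0,0,0.005],"twist":0},{"offset":[0,0,0.005],"twist":0},{"offset":[0,0,0.005],"twist":0}])

```text
time: 45.6
eef_pos: [0.6139, 0.0499, 0.1472]
tcp_rot: [0.999, 0.054, -0.0, -0.0]
contact_force: [-0.3, 0.5, -1.7]
opening: 0.523
finger_force: 63.8
```

Request:
step_arm(motion=[{"offset":[0,0,0],"twist":0},{"offset":[0,0,0],"twist":0},{"offset":[0,0,0],"twist":0},{"offset":[0,0,0],"twist":0},{"offset":[0,0,-0.03],"twist":0},{"offset":[0,0,-0.07],"twist":0},{"offset":[0,0,-0.11],"twist":0},{"offset":[-0.05,0,-0.12],"twist":0},{"offset":[-0.1,-0.04,-0.12],"twist":0},{"offset":[-0.14,-0.09,-0.12],"twist":0},{"offset":[-0.16,-0.14,-0.12],"twist":0},{"offset":[-0.17,-0.18,-0.12],"twist":0}], gripper=0.056)

```text
time: 46.8
eef_pos: [0.4338, 0.1917, 0.2677]
tcp_rot: [0.999, 0.053, 0.001, -0.0]
contact_force: [1.6, 0.5, 0.7]
opening: 0.656
finger_force: 0.0
```

Run:
```python
from h import *
t=ctrl.read_camera("top");s=ctrl.read_camera("side")
stack([[crop(t,310,115,205,160,400,20),crop(s,340,180,180,270,390,20)]],"c9.png")
for n,im in(("t9",t),("s9",s)):cv2.imwrite(f"pics/{n}.png",im)
```

```text
(585, 790, 3)
```

View pics/c9.png

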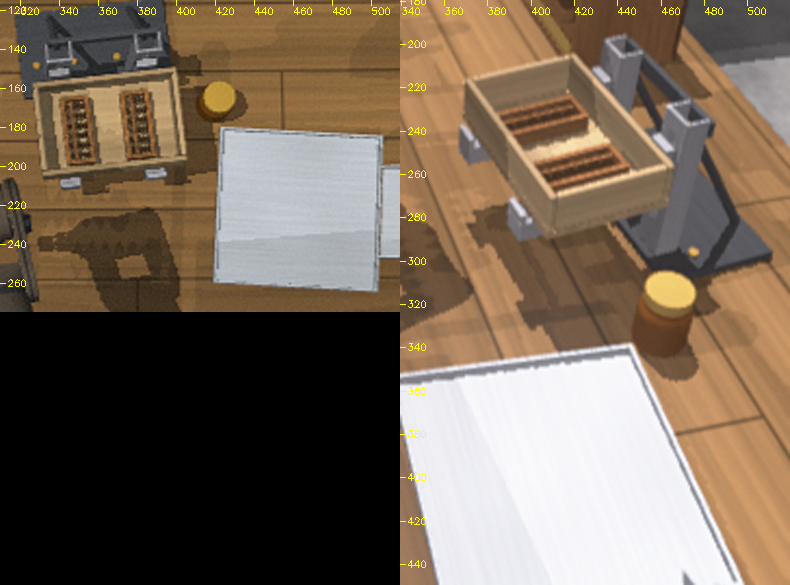

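Both abaci lie flat in the tote, at top (343,180) and (373,178). The tray is empty, the arms are seated, and the jar is untouched.

```bash
python3 -c "
from plant import ctrl
print(ctrl.sign_off())"
```

```text
the job is handed in; nothing more can be done
None
```

The job is handed in (no verdict came back): both bracket arms are locked in the top slots, the tote sits squarely across them, and both abaci found in the tray lie flat in it; on the way the tote caught the left upright at about 100 N wrist force (limit 120 N), but I backed it out and the last pictures show nothing out of place.

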